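Load the light-fastness tester with paint boards and start it

ROBOT

A 6-joint arm with a two-finger parallel gripper is mounted at the origin on the work surface. World frame = base frame: x ahead of the robot, y to its left, z up, the work surface at z = 0. Lengths are in mm, angles in degrees, forces in N, time in s.
With the tool pointing down it reaches from about 300 to 850 mm from the base axis. Payload 4.2 kg.
Tool frame: the origin (TCP) lies on the centre line of the jaws, within the pads' length; the fingertips stand 14 mm ahead of it and the grasp point (between the pads) lies 5 mm behind it; z points along the fingers, y is the line along which they close (so a half turn about z gives the same grasp; the last joint's range is limited). The gripper opens to 91 mm and grips with 3 to 60 N. Pads are 32 mm wide; open, the fingers measure 118 mm over their backs; the gripper's body (76 mm by 178 mm) begins 60 mm behind the grasp point.
Start: joints at [-71.734, 18.312, 89.639, -0, 72.044, -1.146], TCP at [191.108, -542.328, 227.976] pointing down, gripper open.
Joint ranges: [-177.97, 177.97], [-48.28, 115.42], [12.27, 149.76], [-77.06, 257.06], [2.81, 150.46], [-146.56, 146.56]. Speed limits (degrees/s): [147.25, 147.25, 180, 180, 180, 180].

INTERFACE

Orientations are given as [roll, pitch, yaw] about the fixed x, y, z axes, in that order (R = Rz(yaw) Ry(pitch) Rx(roll)).
In Python, from workcell import * gives the robot as it stands. The module is installed in compiled form; this text tells all that it offers.
- The arm moves only by the shell command python3 -m crank 'ROWS' [FORCE]. ROWS is JSON, a list of rows, each an object of numbers: "grip": the finger opening in m, from 0 to 0.0912; "x", "y", "z": the shift along the tool's x, y, z in m; "yaw": the turn about the tool's z in rad. In form: [{"grip": .., "x": .., "y": .., "z": .., "yaw": ..}, ...]. A call has exactly 5 rows; each row is the pose to reach, as a shift and turn from the pose commanded when the call began, along the tool's axes at that moment; what a row does not reach only later rows make up. A row lasts 1/12 s, in which the tool goes at most 41.7 mm and 7.16 degrees, less where a joint would pass 70% of its speed; a pose out of reach is approached as far as the arm can. A call with a gripper value outside its range is refused whole. The fingers move at their own pace and stop on an object; FORCE is the grip in N (left out, the last holds). Time passes only in rows, so rows that repeat a pose let the fingers close, or fill a call up. It gives the time, the measured TCP pose, the force, the opening and the grip force at its end, in the units of the state.
- state(): the state, without advancing time (a new reading comes with each control period).
- grab_frame(name): name is "scene" or "top" or "wrist"; returns the picture (400x640x3 uint8, red, green, blue); there is no depth.
- camera_model(name): a dict with "intrinsics" (3x3 intrinsics, pixels), "R" (3x3) and "t" (3): a world point X has camera coordinates R X + t. Camera axes: x right, y down, z forward; pixel columns grow to the right and rows downward; lengths in mm; the calibration is good to about 2 mm. A picture is of the moment at which its call begins: read the wrist's pose just before it. camera_model takes no time and is no camera call; for the wrist camera it gives the pose at the moment of the call.
- job_done(): hands the job in; it is judged then, once.
The state is a dict: "time_s": time; "qpos": joint angles; "qvel": joint speeds; "effort": joint torques, N m; "ee_pos": TCP position; "ee_rot": TCP orientation; "force": force on the tool from outside, world axes, zero at the start; "torque": the same for the moment, N m; "gripper_width": finger opening in mm; "gripper_force": force on a finger pad.
Only numpy, scipy, OpenCV 4.12 (cv2) and the standard library are available. Lean on these libraries where they do the work, as an engineer would, in place of code of your own. Each camera call takes 0.05 s, during which the arm holds its last target. There are 200 camera calls.

TASK

Get the light-fastness test running: lift the black cap off the light sensor and set it, open side down, into the orange ring of the cap holder; then slide every test board that is on the table into the bay of its own label colour, painted side up and fully home with the label end left sticking out; and only when all are in, push the tester's lever over to the back as far as it goes. Leave the small glass jar, beaker, tub, mosaic fragment and brush where they are.

Things in the scene. Friction and masses are not known exactly. Their poses are not given: they have to be found in the camera images.
- tester: Fixed low white and grey instrument, 160 deep (x), 336 wide (y). Origin: centre of underside; x points from its front (robot side) to its back. Four flat bays open to the front: blue at y = +126, red +42, yellow -42, green -126 mm, coloured plates above and below each. Roof over the bays 65 mm high, hood behind 100. A 15 mm high pod on its right (-y) carries the orange-tipped lever.
- bay_blue (a point): Mouth of the blue bay: the point on the bay's floor in the plane of the tester's front, 25 mm above the table; axes as the tester's, so x points straight into the bay. The bay is 48 wide, 14 high and 75 mm deep to its back wall; its side walls have rounded noses at the mouth, and its roof begins 12 mm inside the front.
- bay_red (a point): Mouth of the red bay: the point on the bay's floor in the plane of the tester's front, 25 mm above the table; axes as the tester's, so x points straight into the bay. The bay is 48 wide, 14 high and 75 mm deep to its back wall; its side walls have rounded noses at the mouth, and its roof begins 12 mm inside the front.
- bay_yellow (a point): Mouth of the yellow bay: the point on the bay's floor in the plane of the tester's front, 25 mm above the table; axes as the tester's, so x points straight into the bay. The bay is 48 wide, 14 high and 75 mm deep to its back wall; its side walls have rounded noses at the mouth, and its roof begins 12 mm inside the front.
- bay_green (a point): Mouth of the green bay: the point on the bay's floor in the plane of the tester's front, 25 mm above the table; axes as the tester's, so x points straight into the bay. The bay is 48 wide, 14 high and 75 mm deep to its back wall; its side walls have rounded noses at the mouth, and its roof begins 12 mm inside the front.
- blue: Stiff white test board, 130 long (x), 45 wide (y), 10 mm thick, about 0.1 kg, loose on the table, painted side up. Origin: centre of its underside. The blue label covers the last 34 mm at its -x end; three paint samples lie towards the +x end, the nose, which goes into the bay. Fully home, 55 mm stand out of the bay. May be absent.
- blue_nose (a point): Middle of the lower edge of the blue board's nose end (65 mm along +x from the board's origin).
- red: Stiff white test board, 130 long (x), 45 wide (y), 10 mm thick, about 0.1 kg, loose on the table, painted side up. Origin: centre of its underside. The red label covers the last 34 mm at its -x end; three paint samples lie towards the +x end, the nose, which goes into the bay. Fully home, 55 mm stand out of the bay. May be absent.
- red_nose (a point): Middle of the lower edge of the red board's nose end (65 mm along +x from the board's origin).
- yellow: Stiff white test board, 130 long (x), 45 wide (y), 10 mm thick, about 0.1 kg, loose on the table, painted side up. Origin: centre of its underside. The yellow label covers the last 34 mm at its -x end; three paint samples lie towards the +x end, the nose, which goes into the bay. Fully home, 55 mm stand out of the bay. May be absent.
- yellow_nose (a point): Middle of the lower edge of the yellow board's nose end (65 mm along +x from the board's origin).
- green: Stiff white test board, 130 long (x), 45 wide (y), 10 mm thick, about 0.1 kg, loose on the table, painted side up. Origin: centre of its underside. The green label covers the last 34 mm at its -x end; three paint samples lie towards the +x end, the nose, which goes into the bay. Fully home, 55 mm stand out of the bay. May be absent.
- green_nose (a point): Middle of the lower edge of the green board's nose end (65 mm along +x from the board's origin).
- sensor: Light sensor, fixed: a black 76 mm square foot 12 high, on it an aluminium column of radius 32 up to 50 mm above the table, on which the cap's rim rests, and above that a glass dome of radius 20, its top 76 mm above the table. Origin: centre of the underside.
- cap: Loose black protective cap over the sensor's dome: an upside-down cup, 60 mm outside diameter, 36 high, walls 5 mm, 60 g, closed top. Origin: centre of its open lower rim, z up.
- holder: Cap holder, fixed: 90 mm square aluminium plate 6 mm thick with an upright orange ring on it (inner radius 35, outer 40, top of the ring 16 mm above the table); the cap stands inside the ring on the plate, open side down. Origin: centre of the underside.
- switch (a joint): The tester's lever switch on a black block on the pod at the tester's right. 0 (off): the lever leans to the tester's front, 0.5 rad off upright; 1.0 (fully on): it leans as far to the back. It turns about the tester's y axis, has light friction (a push under 2 N at the ball) and stays where it is left.
- switch_tip (a point): Centre of the orange ball (radius 13 mm) at the lever's end, 80 mm from the pivot; the pivot is 37 mm above the table, so the ball's height is 107 mm at either end and 117 mm when upright.
- jar: Bystander: small glass jar with a black lid, 72 mm diameter, 75 high; origin at the underside's centre.
- beaker: Bystander: glass beaker, 72 mm diameter, 85 high; origin at the underside's centre.
- tub: Bystander: clear plastic tub, 68 mm diameter, 75 high; origin at the underside's centre.
- fragment: Bystander: mosaic fragment, 90 by 70 by 18 mm; origin at the underside's centre.
- brush: Bystander: brush with a wooden handle, 200 mm long; origin at the middle of its underside.
Mind the look-alikes: they are no part of the job. Leave any yellow look-alike of the cap alone.

How it is judged (in metres and radians):
On the way, in this order (a step that is already met when the one before it is completed fails the run):
1. the sensor's cap stands in its holder, released (horizontal distance between cap and holder below 0.007 m and z of cap in the frame of holder between 0.003 and 0.009 m and angle between cap's own z axis and vertical below 0.08 rad and linear speed of cap below 0.02 m/s and contact force between cap and the fingers below 0.3 N), for 0.2 s.
2. every board present is fully home in the bay of its colour (x of blue_nose in the frame of bay_blue above 0.071 m and y of blue_nose in the frame of bay_blue between -0.006 and 0.006 m and z of blue_nose in the frame of bay_blue between -0.004 and 0.006 m and angle between the x axis of each of blue, red, yellow, green and the x axis of tester, either way round below 0.06 rad and angle between each of blue, red, yellow, green's own z axis and vertical below 0.1 rad and x of red_nose in the frame of bay_red above 0.071 m and y of red_nose in the frame of bay_red between -0.006 and 0.006 m and z of red_nose in the frame of bay_red between -0.004 and 0.006 m and x of yellow_nose in the frame of bay_yellow above 0.071 m and y of yellow_nose in the frame of bay_yellow between -0.006 and 0.006 m and z of yellow_nose in the frame of bay_yellow between -0.004 and 0.006 m and x of green_nose in the frame of bay_green above 0.071 m and y of green_nose in the frame of bay_green between -0.006 and 0.006 m and z of green_nose in the frame of bay_green between -0.004 and 0.006 m), for 0.2 s.
3. the tester is switched on (value of joint switch above 0.9 rad), for 0.2 s.
At the end, for the whole second after the job is handed in: The cap stands upright (open side down) in the holder's ring, within 7 mm of its centre and at rest; every board present lies in the bay of its own colour, painted side up, nose within 4 mm of the bay's back wall and square to it, at rest; the lever is beyond 0.9 rad of its 1.0 rad swing (all of step 1 and all of step 2 and value of joint switch above 0.9 rad and linear speed of each of blue, red, yellow, green below 0.02 m/s); the robot touches nothing.
It fails at once if a bystander is shoved more than 5 cm or knocked over (distance of any of jar, beaker, tub, fragment, brush from where it was at the start of the episode above 0.05 m or angle between any of jar, beaker, tub, fragment's own z axis and vertical above 0.6 rad).
It fails at once if the tester is switched on before the sensor is uncovered (value of joint switch above 0.5 rad and horizontal distance between cap and sensor below 0.03 m).
Of blue, red, yellow, green only 3 to 4 are there at a start; the rules pass over those that are not, and their reading is None.
At some moment in a run one of blue, red, yellow, green may be knocked a few centimetres aside while the robot is not near it.
It also fails if it takes over 210 s, if anything falls off the work surface, if the arm or the gripper's body presses on something with over 40 N, if the wrist force passes 120 N, or if a joint passes its speed limit or range.

## Working session

There is one attempt and no reset: what is moved stays moved. The work goes in short steps, Python scripts to look and compute and a shell command to move; the robot and the scene stay as the last step left them, time stands still between calls to the robot, and variables do not carry over. Pictures are saved under pics/ and viewed, at most 14 in all, crops included, and the job is handed in when it is done.

```bash
mkdir -p pics; python3 - <<'E'
from workcell import *
import cv2
for n in("scene","top"):
    im=grab_frame(n); cv2.imwrite(f"pics/{n}0.png",im[:,:,::-1])
    m=camera_model(n); print(n,m)
s=state();print(s)
E
```

```text
scene {'intrinsics': array([[443.09944653,   0.        , 314.42952607],
       [  0.        , 443.09944653, 200.35052475],
       [  0.        ,   0.        ,   1.        ]]), 'R': array([[ 0.08325934,  0.99652489,  0.00245345],
       [ 0.80932587, -0.06618204, -0.58361937],
       [-0.58142886,  0.05057741, -0.81202365]]), 't': array([   5.17763407, -339.83849439, 1778.48603302])}
top {'intrinsics': array([[389.19161138,   0.        , 317.12088366],
       [  0.        , 389.19161138, 191.3134337 ],
       [  0.        ,   0.        ,   1.        ]]), 'R': array([[-0.01390432, -0.99917602, -0.03813082],
       [-0.98657296,  0.01991513, -0.1621024 ],
       [ 0.16272821,  0.03536492, -0.98603694]]), 't': array([ -23.66738958,  511.27518841, 1021.50135309])}
{'time_s': 0.1, 'qpos': array([-7.17359770e+01,  1.83477765e+01,  8.96984573e+01, -1.55260116e-03,
        7.20443289e+01, -1.14556683e+00]), 'qvel': array([-0.06810874, -0.04388677, -0.12387097, -0.02790181, -0.05208554,
        0.02754586]), 'effort': array([ 2.26577195e-04, -4.13332665e+01, -2.32510668e+01,  7.27899279e-02,
        4.21944063e-02, -5.63641072e-05]), 'ee_pos': array([ 190.9465904 , -541.91928031,  227.21285791]), 'ee_rot': array([-1.79909426e+02, -3.34651508e-04,  1.94100694e+01]), 'force': array([ 0.20016209,  0.40737803, -0.37589746]), 'torque': array([ 0.02698378, -0.0113421 ,  0.01287879]), 'gripper_force': 0.0, 'gripper_width': 90.85935108282267}
```

View pics/top0.png

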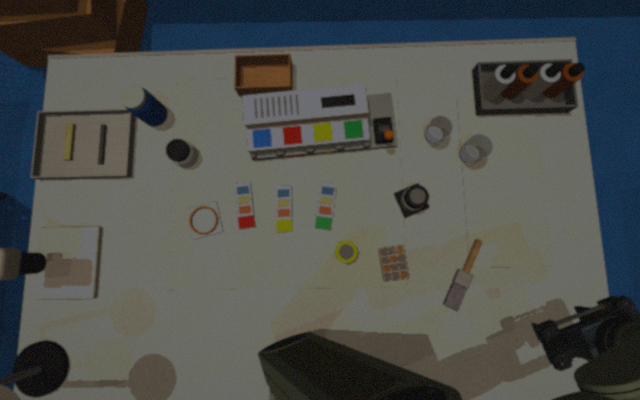

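View pics/scene0.png

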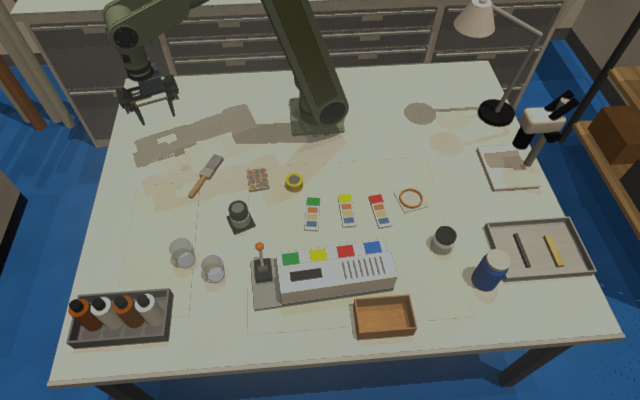

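The top view shows three boards, red (245,205), yellow (285,208) and green (325,207); blue is absent. The tester is at (310,125) with its lever at (388,132). The holder is at (204,220). There are two cap candidates: the black one at (411,199) on the square-footed sensor, and a yellow look-alike at (346,251). The black one on the sensor fits the description. I'll get coarse positions and an enlarged crop to confirm.

```bash
cat > h.py <<'E'
import numpy as np, cv2
from workcell import *
def ray(m,u,v):
    d=m["R"].T@np.linalg.inv(m["intrinsics"])@np.array([u,v,1.]); return -m["R"].T@m["t"], d
def onz(m,u,v,z):
    c,d=ray(m,u,v); return c+d*(z-c[2])/d[2]
def two(m1,p1,m2,p2):
    c1,d1=ray(m1,*p1);c2,d2=ray(m2,*p2)
    s=np.linalg.lstsq(np.c_[d1,-d2],c2-c1,rcond=None)[0]
    a,b=c1+s[0]*d1,c2+s[1]*d2; return (a+b)/2,np.linalg.norm(a-b)
def proj(m,X):
    p=m["intrinsics"]@(m["R"]@np.asarray(X,float)+m["t"]); return p[:2]/p[2]
def delta(x,y,yaw=None,z=None):
    """world target -> shift in tool axes (m) and yaw (rad) from the present pose"""
    s=state(); from scipy.spatial.transform import Rotation as R
    r=R.from_euler('xyz',s["ee_rot"],degrees=True); p=s["ee_pos"]
    d=r.inv().apply(np.array([x,y,p[2] if z is None else z])-p)/1000
    out=d.round(4).tolist()
    if yaw is not None:  # target world angle of tool x axis, mod 180
        e=(yaw-s["ee_rot"][2]+90)%180-90; out.append(round(-np.radians(e),4))
    return out
E
python3 - <<'E'
from h import *
m=camera_model("top")
for n,u,v,z in [("red",245,205,10),("yel",285,208,10),("grn",325,207,10),("cap",416,196,86),("foot",411,200,12),("holder",204,220,16),("ball",388,134,107),("fakecap",346,251,36),("frag",394,263,18),("jar",180,152,75),("beaker",436,131,80),("tub",474,151,75),("brush",462,275,0),
 ("tl",243,94,100),("fl",249,155,65),("fr",370,147,65)]:
    print(n,onz(m,u,v,z).round(0))
w=camera_model("wrist");s=state();print(w,s["ee_pos"],s["ee_rot"])
im=cv2.imread("pics/top0.png")[170:280,180:440]
cv2.imwrite("pics/c1.png",cv2.resize(im,None,fx=3,fy=3,interpolation=cv2.INTER_CUBIC))
E
```

```text
red [481. 173.  10.]
yel [470.  59.  10.]
grn [471. -53.  10.]
cap [ 486. -289.   86.]
foot [ 486. -291.   12.]
holder [440. 286.  16.]
ball [ 647. -222.  107.]
fakecap [ 349. -107.   36.]
frag [ 315. -236.   18.]
jar [621. 339.  75.]
beaker [ 661. -353.   80.]
tub [ 605. -451.   75.]
brush [ 280. -420.    0.]
tl [772. 163. 100.]
fl [611. 151.  65.]
fr [ 625. -178.   65.]
{'intrinsics': array([[292.38645599,   0.        , 316.76189811],
       [  0.        , 292.38645599, 196.6513698 ],
       [  0.        ,   0.        ,   1.        ]]), 'R': array([[ 3.31469506e-01, -9.43465638e-01, -7.46699144e-04],
       [-9.13757494e-01, -3.21228933e-01,  2.48715127e-01],
       [-2.34894037e-01, -8.17591783e-02, -9.68576392e-01]]), 't': array([-574.58057229,  -27.64055668,  390.10024724])} [ 190.9465904  -541.91928031  227.21285791] [-1.79909426e+02 -3.34651508e-04  1.94100694e+01]
```

View pics/c1.png

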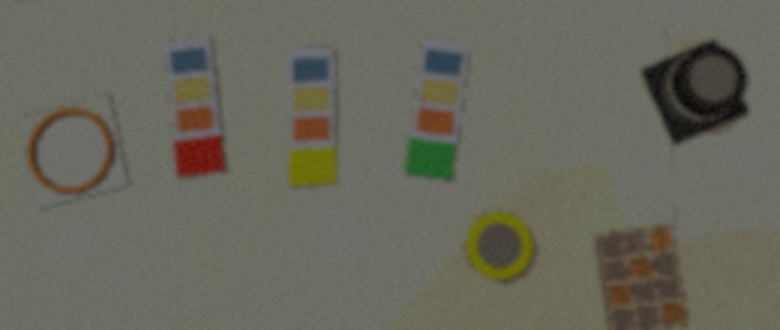

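Confirmed: the black cap (crop 712,77) sits on the black square foot of the sensor, and the yellow-rimmed thing at crop (500,245) is the look-alike. Next I'll move over the sensor for a wrist view.

```bash
python3 - <<'E'
from h import *
print(delta(430,-289,0,240))
m=camera_model("wrist");s=state()
c=-m["R"].T@m["t"]; print("cam-tcp",c-s["ee_pos"])
E
```

```text
[0.3095, -0.1591, -0.0125, np.float64(0.3388)]
cam-tcp [ 65.88480404  22.83758345 157.07461799]
```

```bash

python3 -m crank '[{"grip":0.09,"x":0.035,"y":-0.018,"z":0,"yaw":0},{"grip":0.09,"x":0.07,"y":-0.036,"z":-0.01,"yaw":0},{"grip":0.09,"x":0.105,"y":-0.054,"z":-0.0125,"yaw":0},{"grip":0.09,"x":0.14,"y":-0.072,"z":-0.0125,"yaw":0},{"grip":0.09,"x":0.16,"y":-0.082,"z":-0.0125,"yaw":0}]' 20
python3 -m crank '[{"grip":0.09,"x":0.035,"y":-0.018,"z":0,"yaw":0.11},{"grip":0.09,"x":0.07,"y":-0.036,"z":0,"yaw":0.22},{"grip":0.09,"x":0.105,"y":-0.054,"z":0,"yaw":0.33},{"grip":0.09,"x":0.1495,"y":-0.0771,"z":0,"yaw":0.3388},{"grip":0.09,"x":0.1495,"y":-0.0771,"z":0,"yaw":0.3388}]'
python3 - <<'E'
from h import *
s=state();print(s["ee_pos"],s["ee_rot"])
m=camera_model("wrist");im=grab_frame("wrist");cv2.imwrite("pics/w1.png",im[:,:,::-1]);np.savez("w1.npz",**m)
E
```

```text
time_s: 0.52
ee_pos: [316.5, -408.9, 240.4]
ee_rot: [-179.9, -0.1, 19.5]
force: [-0.6, 0.4, -0.9]
gripper_width: 89.9
gripper_force: 0.0
time_s: 0.93
ee_pos: [433.0, -285.5, 240.1]
ee_rot: [-179.9, -0.1, 0.2]
force: [-0.0, 0.0, -0.4]
gripper_width: 90.3
gripper_force: 0.0
[ 432.99404441 -285.45934387  240.14597466] [-1.79866153e+02 -7.58515497e-02  2.08497016e-01]
```

View pics/w1.png

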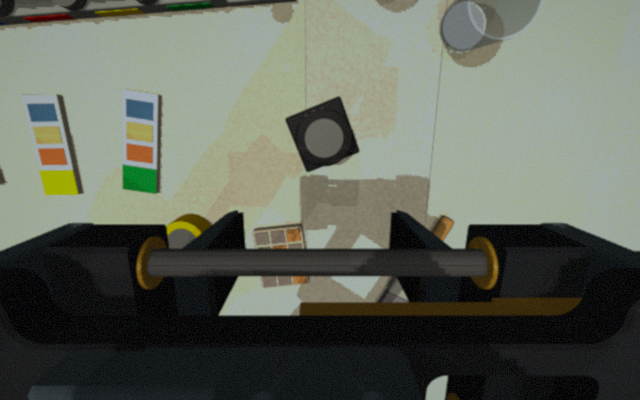

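The wrist view shows the cap as a grey-topped disc at (323,139) inside the black foot square. I'll fit the disc in this view and cross-check against the top view.

```bash
python3 - <<'E'
from h import *
m=np.load("w1.npz");g=cv2.imread("pics/w1.png",0)
print(g[139,280:365:4], g[90:185:4,323])
def disc(g,u,v,r):
    k=cv2.GaussianBlur(g,(3,3),0); mask=np.zeros_like(g);cv2.circle(mask,(u,v),r,255,-1)
    t,b=cv2.threshold(k[v-r:v+r,u-r:u+r],0,255,cv2.THRESH_OTSU)
    full=np.zeros_like(g);full[v-r:v+r,u-r:u+r]=b;full&=mask
    cs,_=cv2.findContours(full,cv2.RETR_EXTERNAL,cv2.CHAIN_APPROX_NONE)
    c=max(cs,key=cv2.contourArea);return t,cv2.fitEllipse(c)
e=disc(g,323,139,26);print(e,onz(m,*e[1][0],86))
gt=cv2.imread("pics/top0.png",0);e2=disc(gt,416,196,11);mt=camera_model("top");print(e2,onz(mt,*e2[1][0],86),two(m,e[1][0],mt,e2[1][0]))
# foot: dark blob
b=(cv2.GaussianBlur(g,(3,3),0)<60).astype('uint8');cs,_=cv2.findContours(b,0,1)
for c in cs:
    if cv2.pointPolygonTest(c,(323,139),False)>=0:
        r=cv2.minAreaRect(c);print(r,onz(m,*r[0],12))
s=state();print(s["ee_pos"])
E
```

```text
[168 166 161 144  28  35  62 101  99  98  99  94  98  99  96  96  32  28
  21 121 166 168] [161 164 156  98  37  29  39  65 100  96  97  99 102  99  98  97  97  41
  30 109 171 162 110 109]
(67.0, ((323.48272705078125, 137.62948608398438), (37.561275482177734, 38.1240348815918), 9.364105224609375)) [ 486.81001021 -292.29295669   86.        ]
(48.0, ((417.1073913574219, 195.715576171875), (14.107768058776855, 14.695108413696289), 121.47193908691406)) [ 486.67406851 -292.29117897   86.        ] (array([ 486.75875652, -292.33400246,   85.65339206]), np.float64(0.09499866503450756))
((323.24139404296875, 135.1034393310547), (59.79389953613281, 57.565555572509766), 68.19859313964844) [ 486.27260487 -293.56386561   12.        ]
[ 432.75397116 -285.96436669  240.07387401]
```

```bash

python3 -m crank '[{"grip":0.09,"x":0.03,"y":0.0},{"grip":0.09,"x":0.054,"y":0.003,"z":0.03},{"grip":0.09,"x":0.054,"y":0.003,"z":0.06},{"grip":0.09,"x":0.054,"y":0.003,"z":0.09},{"grip":0.09,"x":0.054,"y":0.003,"z":0.1}]' >/dev/null
python3 -m crank '[{"grip":0.09},{"grip":0.09},{"grip":0.09},{"grip":0.09},{"grip":0.09}]'
python3 -c "
from h import *
print(delta(486.8,-292.3,0,77))"
```

```text
[0.0539, 0.0069, 0.1631, np.float64(0.005)]validation failed for argument at $[0]...
validation failed for argument at $[0]...
```

```bash

python3 -m crank '[{"grip":0.09,"x":0.03,"y":0.002,"z":0,"yaw":0},{"grip":0.09,"x":0.054,"y":0.003,"z":0.03,"yaw":0},{"grip":0.09,"x":0.057,"y":0.003,"z":0.06,"yaw":0},{"grip":0.09,"x":0.057,"y":0.003,"z":0.09,"yaw":0},{"grip":0.09,"x":0.057,"y":0.003,"z":0.1,"yaw":0}]' >/dev/null
python3 -m crank '[{"grip":0.09,"x":0,"y":0,"z":0,"yaw":0},{"grip":0.09,"x":0,"y":0,"z":0,"yaw":0},{"grip":0.09,"x":0,"y":0,"z":0,"yaw":0},{"grip":0.09,"x":0,"y":0,"z":0,"yaw":0},{"grip":0.09,"x":0,"y":0,"z":0,"yaw":0}]'
python3 -c "
from h import *
print(delta(486.8,-292.3,0,77))"
```

```text
time_s: 1.82
ee_pos: [487.7, -293.0, 142.2]
ee_rot: [179.9, -0.2, -0.0]
force: [0.5, 0.5, -0.1]
gripper_width: 89.8
gripper_force: 0.0
[-0.0011, -0.0009, 0.0652, np.float64(-0.0002)]
```

```bash

python3 -m crank '[{"grip":0.09,"x":-0.001,"y":-0.001,"z":0.02,"yaw":0},{"grip":0.09,"x":-0.001,"y":-0.001,"z":0.04,"yaw":0},{"grip":0.09,"x":-0.001,"y":-0.001,"z":0.055,"yaw":0},{"grip":0.09,"x":-0.001,"y":-0.001,"z":0.0645,"yaw":0},{"grip":0.09,"x":-0.001,"y":-0.001,"z":0.0645,"yaw":0}]'
python3 -m crank '[{"grip":0.05,"x":0,"y":0,"z":0,"yaw":0},{"grip":0.05,"x":0,"y":0,"z":0,"yaw":0},{"grip":0.05,"x":0,"y":0,"z":0,"yaw":0},{"grip":0.05,"x":0,"y":0,"z":0,"yaw":0},{"grip":0.05,"x":0,"y":0,"z":0,"yaw":0}]' 20
python3 -m crank '[{"grip":0.05,"x":0,"y":0,"z":0,"yaw":0},{"grip":0.05,"x":0,"y":0,"z":0,"yaw":0},{"grip":0.05,"x":0,"y":0,"z":0,"yaw":0},{"grip":0.05,"x":0,"y":0,"z":0,"yaw":0},{"grip":0.05,"x":0,"y":0,"z":0,"yaw":0}]'
```

```text
time_s: 2.23
ee_pos: [485.3, -290.9, 74.7]
ee_rot: [-179.9, 0.1, 0.0]
force: [-0.1, 0.4, 0.4]
gripper_width: 89.6
gripper_force: 0.0
time_s: 2.65
ee_pos: [486.5, -291.7, 76.7]
ee_rot: [179.9, -0.1, 0.0]
force: [0.2, -0.6, 1.5]
gripper_width: 59.6
gripper_force: 6.5
time_s: 3.07
ee_pos: [486.5, -291.7, 76.7]
ee_rot: [180.0, -0.1, -0.0]
force: [-1.0, 0.1, 5.6]
gripper_width: 59.4
gripper_force: 20.0
```

```bash

python3 -m crank '[{"grip":0.05,"x":0,"y":0,"z":-0.015,"yaw":0},{"grip":0.05,"x":0,"y":0,"z":-0.04,"yaw":0},{"grip":0.05,"x":0,"y":0,"z":-0.07,"yaw":0},{"grip":0.05,"x":0,"y":0,"z":-0.1,"yaw":0},{"grip":0.05,"x":0,"y":-0.01,"z":-0.12,"yaw":0}]'
python3 -m crank '[{"grip":0.05,"x":0,"y":-0.03,"z":0,"yaw":0},{"grip":0.05,"x":-0.01,"y":-0.065,"z":0,"yaw":0},{"grip":0.05,"x":-0.02,"y":-0.1,"z":0,"yaw":0},{"grip":0.05,"x":-0.03,"y":-0.135,"z":0,"yaw":0},{"grip":0.05,"x":-0.04,"y":-0.17,"z":0,"yaw":0}]'
python3 -m crank '[{"grip":0.05,"x":-0.01,"y":-0.035,"z":0,"yaw":0},{"grip":0.05,"x":-0.02,"y":-0.07,"z":0,"yaw":0},{"grip":0.05,"x":-0.03,"y":-0.105,"z":0,"yaw":0},{"grip":0.05,"x":-0.04,"y":-0.14,"z":0,"yaw":0},{"grip":0.05,"x":-0.045,"y":-0.175,"z":0,"yaw":0}]' >/dev/null
python3 -m crank '[{"grip":0.05,"x":-0.01,"y":-0.035,"z":0,"yaw":0},{"grip":0.05,"x":-0.02,"y":-0.07,"z":0,"yaw":0},{"grip":0.05,"x":-0.025,"y":-0.105,"z":0,"yaw":0},{"grip":0.05,"x":-0.025,"y":-0.14,"z":0,"yaw":0},{"grip":0.05,"x":-0.025,"y":-0.175,"z":0,"yaw":0}]' >/dev/null
python3 -m crank '[{"grip":0.05,"x":0,"y":-0.03,"z":0,"yaw":0},{"grip":0.05,"x":0,"y":-0.048,"z":0,"yaw":0},{"grip":0.05,"x":0,"y":-0.048,"z":0,"yaw":0},{"grip":0.05,"x":0,"y":-0.048,"z":0,"yaw":0},{"grip":0.05,"x":0,"y":-0.048,"z":0,"yaw":0}]'
python3 - <<'E'
from h import *
s=state();print(s["ee_pos"],s["ee_rot"])
m=camera_model("wrist");im=grab_frame("wrist");cv2.imwrite("pics/w2.png",im[:,:,::-1]);np.savez("w2.npz",**m)
E
```

```text
time_s: 3.48
ee_pos: [486.8, -282.9, 198.3]
ee_rot: [179.9, -0.1, -0.1]
force: [0.6, -1.1, -0.3]
gripper_width: 59.4
gripper_force: 20.0
time_s: 3.9
ee_pos: [445.0, -109.9, 195.4]
ee_rot: [-180.0, 0.1, -0.0]
force: [0.6, 1.7, -1.0]
gripper_width: 59.3
gripper_force: 20.0
time_s: 5.15
ee_pos: [375.6, 285.7, 195.4]
ee_rot: [179.9, 0.1, 0.0]
force: [0.5, -0.1, -1.1]
gripper_width: 59.4
gripper_force: 20.0
[375.62413872 285.67681626 195.39931596] [1.79915301e+02 6.83207218e-02 4.39829734e-03]
```

View pics/w2.png

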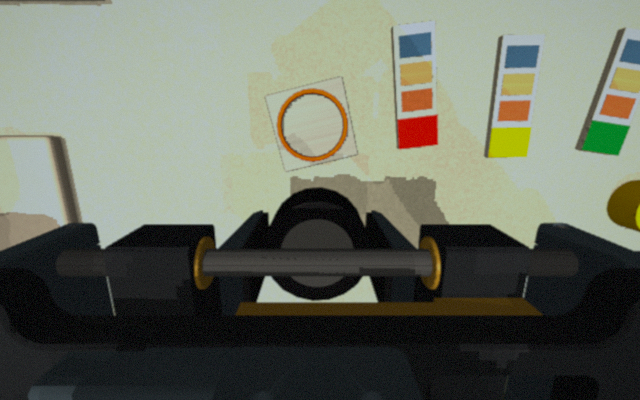

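The wrist view shows the orange ring at (313,125), the cap held in the jaws, and the red, yellow and green boards at right. I'll fit the ring.

```bash
cat >> h.py <<'E'
def ring(m,bgr,box):
    hsv=cv2.cvtColor(bgr,cv2.COLOR_BGR2HSV);b=cv2.inRange(hsv,(5,140,60),(20,255,255))
    x0,y0,x1,y1=box;q=np.zeros_like(b);q[y0:y1,x0:x1]=b[y0:y1,x0:x1]
    c=max(cv2.findContours(q,0,1)[0],key=cv2.contourArea);e=cv2.fitEllipse(c);return e,onz(m,*e[0],14)
E
python3 - <<'E'
from h import *
m=np.load("w2.npz");e=ring(m,cv2.imread("pics/w2.png"),(260,70,360,175));print(e)
mt=camera_model("top");f=ring(mt,cv2.imread("pics/top0.png"),(180,195,232,245));print(f,two(m,e[0][0],mt,f[0][0]))
p=e[1];print(delta(p[0],p[1],0,33.5))
E
```

```text
(((311.95245361328125, 124.58938598632812), (69.10301971435547, 71.21580505371094), 176.22708129882812), array([442.00303005, 290.36536066,  14.        ]))
(((203.18435668945312, 219.9634246826172), (25.886470794677734, 26.837690353393555), 48.762977600097656), array([440.46405571, 288.89167422,  14.        ])) (array([441.47007545, 290.59493557,   8.42007315]), np.float64(0.9988905842444837))
[0.0663, -0.0052, 0.162, np.float64(-0.0007)]
```

```bash

python3 -m crank '[{"grip":0.05,"x":0.03,"y":-0.002,"z":0,"yaw":0},{"grip":0.05,"x":0.055,"y":-0.005,"z":0,"yaw":0},{"grip":0.05,"x":0.0658,"y":-0.005,"z":0.02,"yaw":0},{"grip":0.05,"x":0.0658,"y":-0.005,"z":0.05,"yaw":0},{"grip":0.05,"x":0.0658,"y":-0.005,"z":0.08,"yaw":0}]' >/dev/null
python3 -m crank '[{"grip":0.05,"x":0,"y":0,"z":0.02,"yaw":0},{"grip":0.05,"x":0,"y":0,"z":0.04,"yaw":0},{"grip":0.05,"x":0,"y":0,"z":0.04,"yaw":0},{"grip":0.05,"x":0,"y":0,"z":0.04,"yaw":0},{"grip":0.05,"x":0,"y":0,"z":0.04,"yaw":0}]'
python3 -c "
from h import *
print(delta(441.5,290,0,33.5))"
```

```text
time_s: 6.03
ee_pos: [442.8, 291.4, 77.1]
ee_rot: [-179.9, -0.1, -0.1]
force: [0.2, -0.5, 0.0]
gripper_width: 59.3
gripper_force: 20.0
[-0.0014, 0.0014, 0.0436, np.float64(-0.001)]
```

```bash

python3 -m crank '[{"grip":0.05,"x":-0.001,"y":0.001,"z":0.015,"yaw":0},{"grip":0.05,"x":-0.001,"y":0.001,"z":0.03,"yaw":0},{"grip":0.05,"x":-0.001,"y":0.001,"z":0.038,"yaw":0},{"grip":0.05,"x":-0.001,"y":0.001,"z":0.043,"yaw":0},{"grip":0.05,"x":-0.001,"y":0.001,"z":0.043,"yaw":0}]'
python3 -m crank '[{"grip":0.05,"x":0,"y":0,"z":0,"yaw":0},{"grip":0.05,"x":0,"y":0,"z":0,"yaw":0},{"grip":0.065,"x":0,"y":0,"z":0,"yaw":0},{"grip":0.075,"x":0,"y":0,"z":0,"yaw":0},{"grip":0.085,"x":0,"y":0,"z":0,"yaw":0}]'
python3 -m crank '[{"grip":0.09,"x":0,"y":0,"z":0,"yaw":0},{"grip":0.09,"x":0,"y":0,"z":-0.02,"yaw":0},{"grip":0.09,"x":0,"y":0,"z":-0.05,"yaw":0},{"grip":0.09,"x":0,"y":0,"z":-0.09,"yaw":0},{"grip":0.09,"x":0,"y":0,"z":-0.13,"yaw":0}]'
python3 -m crank '[{"grip":0.09,"x":-0.03,"y":0.02,"z":-0.02,"yaw":0},{"grip":0.09,"x":-0.05,"y":0.05,"z":-0.04,"yaw":0},{"grip":0.09,"x":-0.06,"y":0.08,"z":-0.06,"yaw":0},{"grip":0.09,"x":-0.06,"y":0.1,"z":-0.06,"yaw":0},{"grip":0.09,"x":-0.06,"y":0.1,"z":-0.06,"yaw":0}]'
python3 - <<'E'
from h import *
m=camera_model("wrist");im=grab_frame("wrist");cv2.imwrite("pics/w3.png",im[:,:,::-1]);np.savez("w3.npz",**m)
cv2.imwrite("pics/top1.png",grab_frame("top")[:,:,::-1])
E
```

```text
time_s: 6.45
ee_pos: [441.3, 290.7, 33.2]
ee_rot: [-180.0, -0.0, -0.0]
force: [-0.3, 0.1, -1.1]
gripper_width: 59.2
gripper_force: 20.0
time_s: 6.87
ee_pos: [441.2, 290.7, 33.3]
ee_rot: [-180.0, -0.0, 0.0]
force: [0.4, -0.2, 0.2]
gripper_width: 75.6
gripper_force: 0.0
time_s: 7.28
ee_pos: [440.2, 290.1, 163.8]
ee_rot: [179.9, 0.1, 0.0]
force: [1.3, 0.6, -0.6]
gripper_width: 89.9
gripper_force: 0.0
time_s: 7.7
ee_pos: [380.3, 188.1, 224.5]
ee_rot: [180.0, -0.2, -0.1]
force: [-0.5, 0.0, 0.2]
gripper_width: 90.0
gripper_force: 0.0
```

View pics/w3.png

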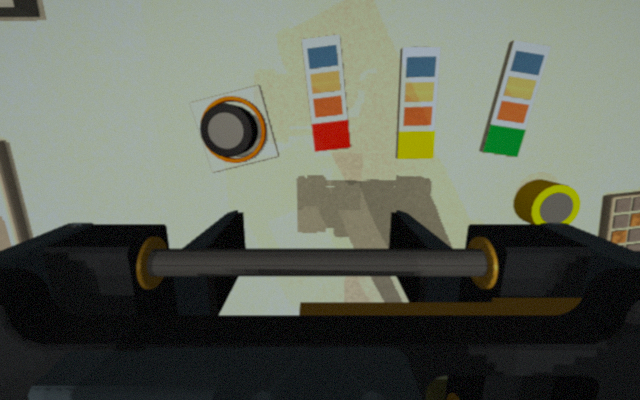

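The cap sits in the ring, with its grey disc at (226,130). The boards' labels are at (331,135) red, (416,145) yellow and (503,140) green. Now to measure the cap against the ring, the boards and the tester.

```bash
cat >> h.py <<'E'
LAB={"red":((0,150,60),(8,255,255)),"yellow":((24,150,60),(34,255,255)),"green":((45,120,40),(80,255,255)),"blue":((105,150,40),(130,255,255))}
def boards(m,bgr,colours,minarea=400,zt=10.):
    """pose of each board: white+paint blob on rays to its top plane -> min-area rectangle in mm; label end gives the direction"""
    hsv=cv2.cvtColor(bgr,cv2.COLOR_BGR2HSV);out={}
    for n in colours:
        lo,hi=LAB[n];b=cv2.inRange(hsv,lo,hi)
        for c in cv2.findContours(b,0,1)[0]:
            if cv2.contourArea(c)<minarea: continue
            P=np.array([onz(m,*p[0],zt)[:2] for p in c],np.float32)
            (cx,cy),(w,h),a=cv2.minAreaRect(P)
            if w<h: w,h,a=h,w,a+90     # long side (45) = board's y
            t=(a-90+90)%180-90          # x axis angle
            out.setdefault(n,[]).append((np.round([cx,cy],1),np.round([w,h],1),round(t,2)))
    return out
E
python3 - <<'E'
from h import *
m=np.load("w3.npz");b=cv2.imread("pics/w3.png");hsv=cv2.cvtColor(b,cv2.COLOR_BGR2HSV)
print("row95 V/S",[tuple(hsv[90,x,1:]) for x in range(296,352,3)])
print(boards(m,b,["red","yellow","green"]))
g=hsv[:,:,2];q=np.zeros_like(g);q[100:160,195:262]=(cv2.GaussianBlur(g,(3,3),0)[100:160,195:262]>70)*255
for c in cv2.findContours(q,0,1)[0]:
    if cv2.pointPolygonTest(c,(226,130),False)>=0:
        e=cv2.fitEllipse(c);print("cap",e,onz(m,*e[0],42))
print(ring(m,b,(190,85,280,172)))
E
```

```text
row95 V/S [(np.uint8(45), np.uint8(171)), (np.uint8(47), np.uint8(169)), (np.uint8(47), np.uint8(172)), (np.uint8(45), np.uint8(165)), (np.uint8(14), np.uint8(166)), (np.uint8(16), np.uint8(164)), (np.uint8(153), np.uint8(163)), (np.uint8(149), np.uint8(168)), (np.uint8(138), np.uint8(163)), (np.uint8(141), np.uint8(166)), (np.uint8(143), np.uint8(159)), (np.uint8(135), np.uint8(159)), (np.uint8(120), np.uint8(160)), (np.uint8(87), np.uint8(161)), (np.uint8(59), np.uint8(156)), (np.uint8(15), np.uint8(168)), (np.uint8(17), np.uint8(162)), (np.uint8(44), np.uint8(168)), (np.uint8(48), np.uint8(166))]
{'red': [(array([433.8, 169.9]), array([43.7, 32.9]), 6.74)], 'yellow': [(array([ 343.9, -116.1]), array([88.1, 58.3]), -12.66), (array([421.7,  63.9]), array([45.3, 32.2]), -0.18)], 'green': [(array([426.9, -46. ]), array([44.7, 32.8]), -8.49)]}
cap ((228.0, 129.5), (69.34453582763672, 78.66915893554688), 90.0) [442.23230896 287.9844835   42.        ]
(((232.4031219482422, 129.19760131835938), (60.228759765625, 64.18490600585938), 133.67315673828125), array([441.97353167, 290.80254661,  14.        ]))
```

```bash

python3 -m crank '[{"grip":0.09,"x":0.025,"y":0.033,"z":-0.005,"yaw":0},{"grip":0.09,"x":0.05,"y":0.066,"z":-0.01,"yaw":0},{"grip":0.09,"x":0.075,"y":0.1,"z":-0.015,"yaw":0},{"grip":0.09,"x":0.1,"y":0.13,"z":-0.02,"yaw":0},{"grip":0.09,"x":0.13,"y":0.165,"z":-0.03,"yaw":0}]' >/dev/null
python3 -m crank '[{"grip":0.09,"x":0,"y":0,"z":0,"yaw":0},{"grip":0.09,"x":0,"y":0,"z":0,"yaw":0},{"grip":0.09,"x":0,"y":0,"z":0,"yaw":0},{"grip":0.09,"x":0,"y":0,"z":0,"yaw":0},{"grip":0.09,"x":0,"y":0,"z":0,"yaw":0}]'
python3 - <<'E'
from h import *
m=camera_model("wrist");im=grab_frame("wrist");cv2.imwrite("pics/w4.png",im[:,:,::-1]);np.savez("w4.npz",**m)
b=im[:,:,::-1].copy();hsv=cv2.cvtColor(b,cv2.COLOR_BGR2HSV)
for n,(lo,hi) in LAB.items():
    q=cv2.inRange(hsv,lo,hi)
    for c in cv2.findContours(q,0,1)[0]:
        if cv2.contourArea(c)>150:
            M=cv2.moments(c);u,v=M["m10"]/M["m00"],M["m01"]/M["m00"];print(n,cv2.contourArea(c),round(u,1),round(v,1),onz(m,u,v,65).round(1))
m3=np.load("w3.npz");g=cv2.imread("pics/w3.png",0);g=cv2.GaussianBlur(g,(3,3),0)
q=np.zeros_like(g);q[108:152,205:247]=(g[108:152,205:247]>75)*255
c=max(cv2.findContours(q,0,1)[0],key=cv2.contourArea);
for c in cv2.findContours(q,0,1)[0]:
    if cv2.pointPolygonTest(c,(225,130),False)>=0: e=cv2.fitEllipse(c);print("cap",e,onz(m3,*e[0],42))
E
```

```text
time_s: 8.63
ee_pos: [506.6, 31.0, 251.3]
ee_rot: [-180.0, 0.1, 0.1]
force: [0.5, 1.5, -1.0]
gripper_width: 89.8
gripper_force: 0.0
red 167.0 212.2 218.7 [459.8 159.8  65. ]
red 2264.5 314.5 34.9 [665.3  33.2  65. ]
yellow 187.5 397.9 291.3 [358.8 -76.8  65. ]
yellow 589.5 294.1 231.1 [443.6  59.   65. ]
yellow 2338.5 394.0 28.7 [671.4 -50.7  65. ]
green 580.0 369.8 228.0 [447.8 -35.5  65. ]
green 2199.0 473.9 23.8 [ 676.1 -134.5   65. ]
blue 2213.0 235.7 41.1 [659.2 117.2  65. ]
cap ((225.33262634277344, 130.1432647705078), (33.30350875854492, 36.160247802734375), 141.4646453857422) [441.53146523 291.05952763  42.        ]
```

View pics/w4.png

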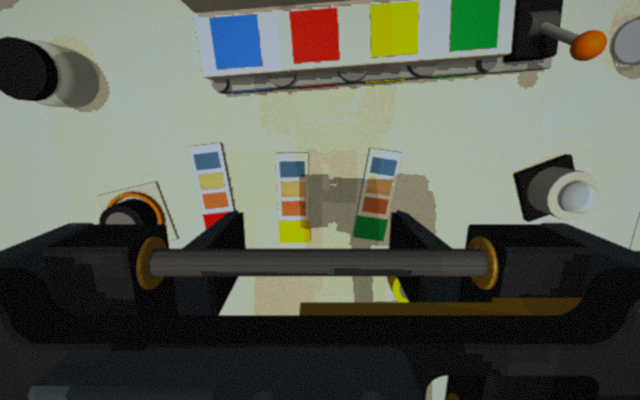

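The wrist view shows the roof plates at blue (236,41), red (314,35), yellow (394,29) and green (474,24), the orange ball at (588,45) and the bare dome at (579,197). Next I'll get the tester pose from the plates in both cameras, and full board outlines.

```bash
cat >> h.py <<'E'
def outline(m,bgr,zt=10.):
    """boards from white-or-painted blobs (table has saturation ~46): centre, size, yaw of the outline in mm"""
    hsv=cv2.GaussianBlur(cv2.cvtColor(bgr,cv2.COLOR_BGR2HSV),(3,3),0);S=hsv[:,:,1];V=hsv[:,:,2]
    k=(((S<32)|(S>85))&(V>75)).astype(np.uint8)*255
    k=cv2.morphologyEx(k,cv2.MORPH_CLOSE,np.ones((5,5)));k=cv2.morphologyEx(k,cv2.MORPH_OPEN,np.ones((5,5)))
    res=[]
    for c in cv2.findContours(k,0,1)[0]:
        if cv2.contourArea(c)<2000: continue
        P=np.array([onz(m,*p[0],zt)[:2] for p in c],np.float32);(cx,cy),(w,h),a=cv2.minAreaRect(P)
        if w<h: w,h,a=h,w,a+90
        if abs(w-130)<12 and abs(h-45)<10: res.append((np.round([cx,cy],1),np.round([w,h],1),round((a+90)%180-90,2)))
    return res
def labels(m,bgr,z,amin,amax,roi=None):
    hsv=cv2.cvtColor(bgr,cv2.COLOR_BGR2HSV);o=[]
    for n,(lo,hi) in LAB.items():
        for c in cv2.findContours(cv2.inRange(hsv,lo,hi),0,1)[0]:
            if amin<cv2.contourArea(c)<amax:
                M=cv2.moments(c);u,v=M["m10"]/M["m00"],M["m01"]/M["m00"];o.append((n,round(u,1),round(v,1),onz(m,u,v,z)[:2].round(1)))
    return o
E
python3 - <<'E'
from h import *
m=np.load("w3.npz");b=cv2.imread("pics/w3.png");print(*outline(m,b),sep="\n")
mt=camera_model("top");t=cv2.imread("pics/top1.png")
hsv=cv2.cvtColor(t,cv2.COLOR_BGR2HSV)
for u,v in[(262,138),(292,135),(322,131),(353,129)]:print(hsv[v,u])
print("plates",*labels(mt,t,65,150,600),sep="\n");
print("labels",*labels(mt,t,10,100,600),sep="\n")
m4=np.load("w4.npz")
for u,v in[(216,77),(315,70),(500,58)]:print("roof edge",onz(m4,u,v,65).round(1))
E
```

```text
[107 178 123]
[  3 217 126]
[ 31 234 124]
[ 66 179  97]
plates
('red', 292.0, 134.8, array([665.2,  33.5]))
('yellow', 346.1, 251.5, array([ 347.2, -106.3]))
('yellow', 322.6, 131.8, array([671.5, -50.6]))
('green', 353.2, 129.1, array([ 677.1, -134.2]))
('blue', 261.5, 137.8, array([658.8, 117.5]))
('blue', 147.4, 111.3, array([744.4, 440.9]))
labels
('red', 292.0, 134.8, array([682.8,  39. ]))
('yellow', 346.1, 251.5, array([ 347.7, -108.3]))
('yellow', 283.8, 225.3, array([422.2,  62.8]))
('yellow', 322.6, 131.8, array([689.4, -49.5]))
('green', 323.0, 222.6, array([427.7, -46.4]))
('green', 353.2, 129.1, array([ 695.4, -137.7]))
('blue', 261.5, 137.8, array([676. , 127.5]))
('blue', 147.4, 111.3, array([766.2, 468.3]))
roof edge [623.4 141.3  65. ]
roof edge [630.7  32.8  65. ]
roof edge [ 643.  -167.3   65. ]
```

```bash
cat >> h.py <<'E'
def axis(m,bgr,amin=150,zt=10.):
    """board pose from the label rectangle and the bluish sample: label centre (mm) and yaw (deg) label->sample"""
    hsv=cv2.cvtColor(bgr,cv2.COLOR_BGR2HSV);o={}
    def cen(b,a0):
        L=[]
        for c in cv2.findContours(b,0,1)[0]:
            if cv2.contourArea(c)>a0:
                (u,v),_,_=cv2.minAreaRect(c);L.append(onz(m,u,v,zt)[:2])
        return L
    S=cen(cv2.inRange(hsv,(95,60,40),(115,200,255)),amin)
    for n,(lo,hi) in LAB.items():
        for p in cen(cv2.inRange(hsv,lo,hi),amin):
            for q in S:
                if 60<np.linalg.norm(q-p)<110 and q[0]>p[0]:
                    o[n]=(p.round(1),round(float(np.degrees(np.arctan2(*(q-p)[::-1]))),2),round(float(np.linalg.norm(q-p)),1))
    return o
E
python3 - <<'E'
from h import *
print(axis(np.load("w3.npz"),cv2.imread("pics/w3.png")))
print(axis(np.load("w2.npz"),cv2.imread("pics/w2.png")))
print(axis(camera_model("top"),cv2.imread("pics/top1.png"),40))
cv2.imwrite("pics/top2.png",grab_frame("top")[:,:,::-1]);print(axis(camera_model("top"),cv2.imread("pics/top2.png"),40))
print(delta(437,170,5.7,120))
E
```

```text
{'red': (array([434.2, 169.9]), 6.83, 91.0), 'yellow': (array([421.8,  63.5]), 0.88, 91.4), 'green': (array([427.2, -46.3]), -8.63, 91.2)}
{'red': (array([434. , 169.8]), 6.43, 91.5), 'yellow': (array([422.2,  62.8]), 0.89, 91.1), 'green': (array([427. , -47.4]), -3.37, 91.8)}
{'red': (array([434.2, 157.7]), 14.19, 92.6), 'yellow': (array([421.5,  63.7]), 0.89, 91.6), 'green': (array([427.8, -46.5]), -7.95, 90.8)}
{'green': (array([428.3, -45.8]), -8.43, 90.4)}
[-0.0695, -0.1394, 0.1317, np.float64(-0.0977)]
```

```bash

python3 -m crank '[{"grip":0.07,"x":-0.017,"y":-0.035,"z":0.025,"yaw":-0.05},{"grip":0.07,"x":-0.034,"y":-0.07,"z":0.05,"yaw":-0.1},{"grip":0.07,"x":-0.052,"y":-0.105,"z":0.08,"yaw":-0.115},{"grip":0.07,"x":-0.0695,"y":-0.1394,"z":0.11,"yaw":-0.115},{"grip":0.07,"x":-0.0695,"y":-0.1394,"z":0.13,"yaw":-0.115}]' >/dev/null
python3 -m crank '[{"grip":0.07,"x":0,"y":0,"z":0,"yaw":0},{"grip":0.07,"x":0,"y":0,"z":0,"yaw":0},{"grip":0.07,"x":0,"y":0,"z":0,"yaw":0},{"grip":0.07,"x":0,"y":0,"z":0,"yaw":0},{"grip":0.07,"x":0,"y":0,"z":0,"yaw":0}]'
python3 - <<'E'
from h import *
print(delta(437.1,170.3,6.7,15.5))
m=camera_model("wrist");im=grab_frame("wrist")[:,:,::-1];cv2.imwrite("pics/w5.png",im)
S=cv2.inRange(cv2.cvtColor(np.ascontiguousarray(im),cv2.COLOR_BGR2HSV),(95,60,40),(115,200,255))
for c in cv2.findContours(S,0,1)[0]:
    if cv2.contourArea(c)>150: print(onz(m,*cv2.minAreaRect(c)[0],10).round(1))
E
```

```text
time_s: 9.57
ee_pos: [439.6, 168.7, 123.4]
ee_rot: [-180.0, -0.2, 6.5]
force: [-0.9, 0.2, -0.2]
gripper_width: 69.9
gripper_force: 0.0
[-0.0027, -0.0018, 0.1079, np.float64(-0.0034)]
[517.4 -60.6  10. ]
[513.5  64.5  10. ]
[524.5 180.6  10. ]
```

```bash

python3 -m crank '[{"grip":0.07,"x":-0.0027,"y":-0.0018,"z":0.03,"yaw":-0.003},{"grip":0.07,"x":-0.0027,"y":-0.0018,"z":0.065,"yaw":-0.003},{"grip":0.07,"x":-0.0027,"y":-0.0018,"z":0.09,"yaw":-0.003},{"grip":0.07,"x":-0.0027,"y":-0.0018,"z":0.106,"yaw":-0.003},{"grip":0.07,"x":-0.0027,"y":-0.0018,"z":0.107,"yaw":-0.003}]'
python3 -m crank '[{"grip":0.07,"x":0,"y":0,"z":0,"yaw":0},{"grip":0.035,"x":0,"y":0,"z":0,"yaw":0},{"grip":0.035,"x":0,"y":0,"z":0,"yaw":0},{"grip":0.035,"x":0,"y":0,"z":0,"yaw":0},{"grip":0.035,"x":0,"y":0,"z":0,"yaw":0}]' 35
python3 -m crank '[{"grip":0.035,"x":0,"y":0,"z":0,"yaw":0},{"grip":0.035,"x":0,"y":0,"z":0,"yaw":0},{"grip":0.035,"x":0,"y":0,"z":0,"yaw":0},{"grip":0.035,"x":0,"y":0,"z":0,"yaw":0},{"grip":0.035,"x":0,"y":0,"z":0,"yaw":0}]'
```

```text
time_s: 10.03
ee_pos: [436.1, 170.1, 14.7]
ee_rot: [180.0, -0.0, 6.7]
force: [0.1, -0.7, -0.4]
gripper_width: 70.2
gripper_force: 0.0
time_s: 10.45
ee_pos: [435.3, 170.5, 15.1]
ee_rot: [-180.0, -0.0, 6.7]
force: [0.0, 0.0, 0.2]
gripper_width: 45.9
gripper_force: 0.0
time_s: 10.87
ee_pos: [435.3, 170.5, 15.1]
ee_rot: [180.0, -0.0, 6.8]
force: [-1.2, -1.9, 5.2]
gripper_width: 44.9
gripper_force: 35.0
```

```bash

python3 -m crank '[{"grip":0.035,"x":0,"y":0,"z":-0.01,"yaw":0},{"grip":0.035,"x":0,"y":0,"z":-0.025,"yaw":0},{"grip":0.035,"x":0,"y":0,"z":-0.04,"yaw":0},{"grip":0.035,"x":0,"y":0,"z":-0.055,"yaw":0},{"grip":0.035,"x":0,"y":0,"z":-0.055,"yaw":0}]'
python3 -c "
from h import *
print(delta(490,21.4,4.11,60))"
```

```text
time_s: 11.28
ee_pos: [436.5, 171.3, 71.6]
ee_rot: [-179.9, -0.3, 6.8]
force: [0.5, 1.0, -0.7]
gripper_width: 44.5
gripper_force: 35.0
[0.0355, 0.1552, 0.0116, np.float64(0.0463)]
```

```bash

python3 -m crank '[{"grip":0.035,"x":0.007,"y":0.03,"z":0,"yaw":0.02},{"grip":0.035,"x":0.014,"y":0.06,"z":0,"yaw":0.0463},{"grip":0.035,"x":0.021,"y":0.09,"z":0,"yaw":0.0463},{"grip":0.035,"x":0.028,"y":0.12,"z":0,"yaw":0.0463},{"grip":0.035,"x":0.0355,"y":0.1552,"z":0.005,"yaw":0.0463}]' >/dev/null
python3 -m crank '[{"grip":0.035,"x":0,"y":0,"z":0,"yaw":0},{"grip":0.035,"x":0,"y":0,"z":0,"yaw":0},{"grip":0.035,"x":0,"y":0,"z":0,"yaw":0},{"grip":0.035,"x":0,"y":0,"z":0,"yaw":0},{"grip":0.035,"x":0,"y":0,"z":0,"yaw":0}]'
python3 - <<'E'
from h import *
print(delta(497.6,21.4,4.11,15.1+27))
m=camera_model("wrist");im=grab_frame("wrist")[:,:,::-1];cv2.imwrite("pics/w6.png",im);np.savez("w6.npz",**m)
E
```

```text
time_s: 12.12
ee_pos: [488.0, 21.8, 64.6]
ee_rot: [-180.0, 0.0, 4.2]
force: [0.1, -0.7, -0.9]
gripper_width: 44.7
gripper_force: 35.0
[0.0096, 0.0011, 0.0224, np.float64(0.0018)]
```

View pics/w6.png

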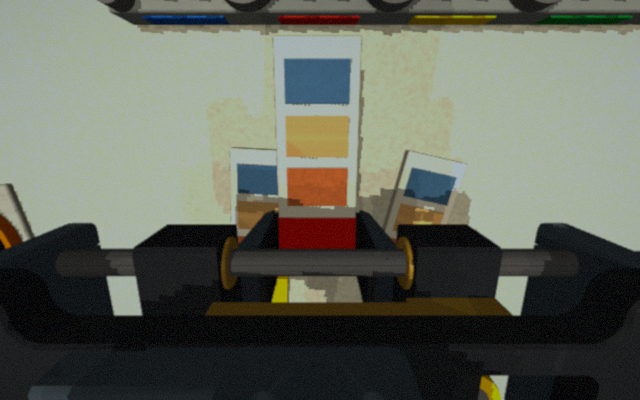

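The held red board (nose at 274–361, row 38) lines up with the red bay's lower plate (278–360, row 19). I'll check the lateral offset from the bay's lower plates.

```bash
python3 - <<'E'
from h import *
m=np.load("w6.npz");b=cv2.imread("pics/w6.png");hsv=cv2.cvtColor(b,cv2.COLOR_BGR2HSV)
u=np.array([np.cos(np.radians(4.11)),np.sin(np.radians(4.11))]);n=np.array([-u[1],u[0]]);P=np.array([665.2,33.4])
for k,(lo,hi) in LAB.items():
    q=cv2.inRange(hsv,(lo[0],100,40),hi)[12:30]
    for c in cv2.findContours(q,0,1)[0]:
        x,y,w,h=cv2.boundingRect(c)
        if w>50:
            for z in(25,):
                e=[onz(m,xx,y+12+h/2,z)[:2]-P for xx in(x,x+w)];print(k,x,w,y+12,h,[(round(d@u,1),round(d@n,1)) for d in e])
g=b[:,:,1].astype(int)
for r in (45,60): print(g[r,266:282],g[r,352:370])
s=state();d=s["ee_pos"][:2]-P;print("tcp",d@u,d@n,s["ee_pos"],s["ee_rot"])
print("board edges at nose", [(onz(m,x,46,s["ee_pos"][2]-5)[:2]-P)@n for x in (275,360)])
E
```

```text
red 277 84 15 10 [(np.float64(-48.7), np.float64(24.9)), (np.float64(-48.7), np.float64(-25.6))]
yellow 407 90 15 10 [(np.float64(-48.6), np.float64(-53.2)), (np.float64(-48.6), np.float64(-107.4))]
green 550 83 14 11 [(np.float64(-48.3), np.float64(-139.2)), (np.float64(-48.2), np.float64(-189.2))]
blue 141 89 15 9 [(np.float64(-48.6), np.float64(106.5)), (np.float64(-48.5), np.float64(53.1))]
[179 178 178 177 179 174 162 166 174 177 178 176 181 177 176 175] [179 179 179 181 177 176 177 178 163 152 165 171 175 173 174 178 179 178]
[180 178 183 179 175 182 171 159 169 177 182 176 180 178 182 178] [163 176 181 181 177 178 179 175 161 165 174 177 178 179 175 181 179 178]
tcp -177.4072087086868 1.0072124176860935 [488.17684289  21.68957617  64.69169197] [-1.79996421e+02  1.66654940e-02  4.21246139e+00]
board edges at nose [np.float64(22.09031742224964), np.float64(-20.818065660426512)]
```

```bash

python3 -m crank '[{"grip":0.035,"x":0.005,"y":0.0012,"z":0.008,"yaw":0.0018},{"grip":0.035,"x":0.0085,"y":0.0012,"z":0.016,"yaw":0.0018},{"grip":0.035,"x":0.0085,"y":0.0012,"z":0.0225,"yaw":0.0018},{"grip":0.035,"x":0.0085,"y":0.0012,"z":0.0225,"yaw":0.0018},{"grip":0.035,"x":0.0085,"y":0.0012,"z":0.0225,"yaw":0.0018}]' 
python3 -m crank '[{"grip":0.035,"x":0,"y":0,"z":0,"yaw":0},{"grip":0.035,"x":0,"y":0,"z":0,"yaw":0},{"grip":0.035,"x":0,"y":0,"z":0,"yaw":0},{"grip":0.035,"x":0,"y":0,"z":0,"yaw":0},{"grip":0.035,"x":0,"y":0,"z":0,"yaw":0}]' 
python3 - <<'E'
from h import *
u=np.array([np.cos(np.radians(4.11)),np.sin(np.radians(4.11))]);n=np.array([-u[1],u[0]]);P=np.array([665.2,33.4])
s=state();d=s["ee_pos"][:2]-P;print("tcp",d@u,d@n,s["ee_pos"],s["ee_rot"])
E
```

```text
time_s: 12.58
ee_pos: [496.5, 20.1, 41.4]
ee_rot: [-180.0, 0.1, 4.0]
force: [-0.4, -0.4, -1.1]
gripper_width: 44.6
gripper_force: 35.0
time_s: 13.0
ee_pos: [497.2, 20.0, 42.5]
ee_rot: [180.0, -0.0, 4.0]
force: [-0.8, 0.7, -0.8]
gripper_width: 44.5
gripper_force: 35.0
tcp -168.48653655907017 -1.3508698084726851 [497.24358101  19.97691646  42.48770181] [ 1.79992929e+02 -2.83981178e-02  4.00272558e+00]
```

```bash

python3 -m crank '[{"grip":0.035,"x":0.002,"y":-0.001,"z":0,"yaw":-0.001},{"grip":0.035,"x":0.008,"y":-0.001,"z":0,"yaw":-0.001},{"grip":0.035,"x":0.014,"y":-0.001,"z":0,"yaw":-0.001},{"grip":0.035,"x":0.02,"y":-0.001,"z":0,"yaw":-0.001},{"grip":0.035,"x":0.026,"y":-0.001,"z":0,"yaw":-0.001}]' 
python3 -m crank '[{"grip":0.035,"x":0.006,"y":0,"z":0,"yaw":0},{"grip":0.035,"x":0.012,"y":0,"z":0,"yaw":0},{"grip":0.035,"x":0.018,"y":0,"z":0,"yaw":0},{"grip":0.035,"x":0.022,"y":0,"z":0,"yaw":0},{"grip":0.035,"x":0.022,"y":0,"z":0,"yaw":0}]' 
python3 - <<'E'
from h import *
u=np.array([np.cos(np.radians(4.11)),np.sin(np.radians(4.11))]);n=np.array([-u[1],u[0]]);P=np.array([665.2,33.4])
s=state();d=s["ee_pos"][:2]-P;print("tcp",d@u,d@n,s["ee_pos"],s["ee_rot"])
E
```

```text
time_s: 13.42
ee_pos: [524.1, 22.9, 42.3]
ee_rot: [180.0, -0.0, 4.1]
force: [-0.2, 0.3, -1.1]
gripper_width: 44.9
gripper_force: 35.0
time_s: 13.83
ee_pos: [546.1, 24.4, 42.3]
ee_rot: [180.0, -0.1, 4.1]
force: [-0.4, -0.3, -1.1]
gripper_width: 44.2
gripper_force: 35.0
tcp -119.39011867434888 -0.4036202710136995 [546.14584628  24.44054531  42.25607476] [ 1.7999389e+02 -6.0922412e-02  4.0615417e+00]
```

```bash

python3 -m crank '[{"grip":0.035,"x":0.008,"y":0,"z":0,"yaw":0},{"grip":0.035,"x":0.016,"y":0,"z":0,"yaw":0},{"grip":0.035,"x":0.024,"y":0,"z":0,"yaw":0},{"grip":0.035,"x":0.03,"y":0,"z":0,"yaw":0},{"grip":0.035,"x":0.031,"y":0,"z":0,"yaw":0}]' 
python3 -m crank '[{"grip":0.035,"x":0.001,"y":0,"z":0,"yaw":0},{"grip":0.035,"x":0.002,"y":0,"z":0,"yaw":0},{"grip":0.035,"x":0.003,"y":0,"z":0,"yaw":0},{"grip":0.035,"x":0.003,"y":0,"z":0,"yaw":0},{"grip":0.035,"x":0.003,"y":0,"z":0,"yaw":0}]' 
```

```text
time_s: 14.25
ee_pos: [577.7, 26.7, 42.4]
ee_rot: [180.0, -0.1, 4.1]
force: [0.8, 0.1, -0.1]
gripper_width: 44.6
gripper_force: 35.0
time_s: 14.67
ee_pos: [578.6, 26.8, 42.3]
ee_rot: [180.0, 0.0, 4.1]
force: [-0.4, -0.5, -1.2]
gripper_width: 44.5
gripper_force: 35.0
```

```bash

python3 -m crank '[{"grip":0.035,"x":0.0005,"y":0,"z":0,"yaw":0},{"grip":0.035,"x":0.001,"y":0,"z":0,"yaw":0},{"grip":0.035,"x":0.0015,"y":0,"z":0,"yaw":0},{"grip":0.035,"x":0.002,"y":0,"z":0,"yaw":0},{"grip":0.035,"x":0.002,"y":0,"z":0,"yaw":0}]' 
python3 -m crank '[{"grip":0.035,"x":0.0005,"y":0,"z":0,"yaw":0},{"grip":0.035,"x":0.001,"y":0,"z":0,"yaw":0},{"grip":0.035,"x":0.0015,"y":0,"z":0,"yaw":0},{"grip":0.035,"x":0.002,"y":0,"z":0,"yaw":0},{"grip":0.035,"x":0.002,"y":0,"z":0,"yaw":0}]' 
python3 -m crank '[{"grip":0.035,"x":0.0005,"y":0,"z":0,"yaw":0},{"grip":0.035,"x":0.001,"y":0,"z":0,"yaw":0},{"grip":0.035,"x":0.0015,"y":0,"z":0,"yaw":0},{"grip":0.035,"x":0.002,"y":0,"z":0,"yaw":0},{"grip":0.035,"x":0.002,"y":0,"z":0,"yaw":0}]' 
```

```text
time_s: 15.08
ee_pos: [581.0, 26.9, 42.3]
ee_rot: [180.0, -0.0, 4.1]
force: [0.8, -0.4, -0.4]
gripper_width: 44.6
gripper_force: 35.0
time_s: 15.5
ee_pos: [583.0, 27.1, 42.3]
ee_rot: [180.0, -0.0, 4.1]
force: [-0.5, -0.9, -1.6]
gripper_width: 44.5
gripper_force: 35.0
time_s: 15.92
ee_pos: [584.0, 27.1, 42.1]
ee_rot: [180.0, 0.1, 4.1]
force: [-2.4, -0.4, 0.0]
gripper_width: 44.9
gripper_force: 35.0
```

```bash

python3 -m crank '[{"grip":0.035,"x":0.0005,"y":0,"z":0,"yaw":0},{"grip":0.035,"x":0.001,"y":0,"z":0,"yaw":0},{"grip":0.035,"x":0.0015,"y":0,"z":0,"yaw":0},{"grip":0.035,"x":0.0015,"y":0,"z":0,"yaw":0},{"grip":0.035,"x":0.0015,"y":0,"z":0,"yaw":0}]' 
python3 -m crank '[{"grip":0.035,"x":0.0005,"y":0,"z":0.001,"yaw":0},{"grip":0.035,"x":0.001,"y":0,"z":0.0015,"yaw":0},{"grip":0.035,"x":0.001,"y":0,"z":0.0015,"yaw":0},{"grip":0.035,"x":0.001,"y":0,"z":0.0015,"yaw":0},{"grip":0.035,"x":0.001,"y":0,"z":0.0015,"yaw":0}]' 
```

```text
time_s: 16.33
ee_pos: [584.1, 27.1, 41.9]
ee_rot: [180.0, 0.3, 4.1]
force: [-6.5, -0.9, 2.1]
gripper_width: 44.7
gripper_force: 35.0
time_s: 16.75
ee_pos: [584.1, 27.2, 40.1]
ee_rot: [180.0, 0.4, 4.1]
force: [-9.8, -0.6, 2.6]
gripper_width: 44.5
gripper_force: 35.0
```

```bash

python3 -m crank '[{"grip":0.055,"x":0,"y":0,"z":0,"yaw":0},{"grip":0.058,"x":0,"y":0,"z":0,"yaw":0},{"grip":0.058,"x":0,"y":0,"z":0,"yaw":0},{"grip":0.058,"x":0,"y":0,"z":-0.02,"yaw":0},{"grip":0.058,"x":0,"y":0,"z":-0.05,"yaw":0}]' 
python3 -m crank '[{"grip":0.07,"x":-0.035,"y":0,"z":-0.02,"yaw":0},{"grip":0.07,"x":-0.07,"y":0,"z":-0.04,"yaw":0.03},{"grip":0.07,"x":-0.105,"y":0,"z":-0.06,"yaw":0.056},{"grip":0.07,"x":-0.14,"y":0,"z":-0.08,"yaw":0.056},{"grip":0.07,"x":-0.17,"y":-0.01,"z":-0.1,"yaw":0.056}]' 
python3 -m crank '[{"grip":0.07,"x":-0.03,"y":-0.005,"z":-0.02,"yaw":0},{"grip":0.07,"x":-0.03,"y":-0.01,"z":-0.025,"yaw":0},{"grip":0.07,"x":-0.03,"y":-0.01,"z":-0.03,"yaw":0},{"grip":0.07,"x":-0.03,"y":-0.01,"z":-0.03,"yaw":0},{"grip":0.07,"x":-0.03,"y":-0.01,"z":-0.03,"yaw":0}]' >/dev/null
python3 - <<'E'
from h import *
m=camera_model("wrist");im=np.ascontiguousarray(grab_frame("wrist")[:,:,::-1]);cv2.imwrite("pics/w7.png",im);a=axis(m,im);print(a)
t=np.ascontiguousarray(grab_frame("top")[:,:,::-1]);cv2.imwrite("pics/top3.png",t);print(axis(camera_model("top"),t,40))
s=state();print(s["ee_pos"],s["ee_rot"])
if "yellow" in a:
    p,y,_=a["yellow"];x=p+3*np.array([np.cos(np.radians(y)),np.sin(np.radians(y))]);print(delta(x[0],x[1],y,60))
for (n,u,v,q) in labels(m,im,35,150,3000): print(n,u,v,q)
E
```

```text
time_s: 17.17
ee_pos: [586.0, 27.4, 88.8]
ee_rot: [-180.0, 0.3, 4.1]
force: [-0.2, -0.3, -0.1]
gripper_width: 58.1
gripper_force: 0.0
time_s: 17.58
ee_pos: [415.5, 24.5, 191.7]
ee_rot: [180.0, -0.1, 0.8]
force: [0.2, 0.4, -0.1]
gripper_width: 70.1
gripper_force: 0.0
{'yellow': (array([422.3,  63.3]), 1.17, 91.2), 'green': (array([427.1, -46.6]), -8.67, 91.3)}
{'green': (array([426.4, -56. ]), -1.89, 92.8)}
[387.58851253  34.7287174  219.9068333 ] [1.79983659e+02 8.36006514e-02 8.42375483e-01]
[0.0384, -0.0281, 0.1598, np.float64(-0.0057)]
red 327.4 7.8 [572.8  26. ]
yellow 424.2 209.8 [355.4 -97.6]
yellow 294.2 151.0 [424.6  61.2]
green 381.9 148.2 [429.4 -40.7]
```

```bash

python3 -m crank '[{"grip":0.07,"x":0.015,"y":-0.012,"z":0.025,"yaw":-0.003},{"grip":0.07,"x":0.03,"y":-0.024,"z":0.06,"yaw":-0.003},{"grip":0.07,"x":0.038,"y":-0.0283,"z":0.095,"yaw":-0.003},{"grip":0.07,"x":0.038,"y":-0.0283,"z":0.13,"yaw":-0.003},{"grip":0.07,"x":0.038,"y":-0.0283,"z":0.155,"yaw":-0.003}]' >/dev/null
python3 -m crank '[{"grip":0.07,"x":0,"y":0,"z":0,"yaw":0},{"grip":0.07,"x":0,"y":0,"z":0,"yaw":0},{"grip":0.07,"x":0,"y":0,"z":0,"yaw":0},{"grip":0.07,"x":0,"y":0,"z":0,"yaw":0},{"grip":0.07,"x":0,"y":0,"z":0,"yaw":0}]' 
python3 -c "
from h import *
print(delta(425.1,63.5,0.95,15.1))"
```

```text
time_s: 18.93
ee_pos: [425.8, 63.8, 67.3]
ee_rot: [-180.0, -0.2, 1.0]
force: [0.6, -0.2, 0.4]
gripper_width: 70.2
gripper_force: 0.0
[-0.0009, 0.0003, 0.0522, np.float64(0.0011)]
```

```bash

python3 -m crank '[{"grip":0.07,"x":0,"y":0,"z":0.02,"yaw":0},{"grip":0.07,"x":0,"y":0,"z":0.04,"yaw":0},{"grip":0.07,"x":0,"y":0,"z":0.0515,"yaw":0},{"grip":0.07,"x":0,"y":0,"z":0.0515,"yaw":0},{"grip":0.07,"x":0,"y":0,"z":0.0515,"yaw":0}]' 
python3 -m crank '[{"grip":0.035,"x":0,"y":0,"z":0,"yaw":0},{"grip":0.035,"x":0,"y":0,"z":0,"yaw":0},{"grip":0.035,"x":0,"y":0,"z":0,"yaw":0},{"grip":0.035,"x":0,"y":0,"z":0,"yaw":0},{"grip":0.035,"x":0,"y":0,"z":0,"yaw":0}]' 35
python3 -m crank '[{"grip":0.035,"x":0,"y":0,"z":0,"yaw":0},{"grip":0.035,"x":0,"y":0,"z":0,"yaw":0},{"grip":0.035,"x":0,"y":0,"z":0,"yaw":0},{"grip":0.035,"x":0,"y":0,"z":0,"yaw":0},{"grip":0.035,"x":0,"y":0,"z":0,"yaw":0}]'
```

```text
time_s: 19.35
ee_pos: [425.5, 63.8, 15.2]
ee_rot: [-180.0, -0.1, 1.0]
force: [0.6, 0.8, 0.9]
gripper_width: 69.9
gripper_force: 0.0
time_s: 19.77
ee_pos: [424.7, 63.7, 14.5]
ee_rot: [180.0, -0.0, 1.0]
force: [-0.7, 0.8, 3.0]
gripper_width: 45.0
gripper_force: 35.0
time_s: 20.18
ee_pos: [424.7, 63.7, 14.5]
ee_rot: [180.0, -0.0, 1.0]
force: [-0.2, 0.1, 5.8]
gripper_width: 44.3
gripper_force: 35.0
```

```bash

python3 -m crank '[{"grip":0.035,"x":0,"y":0,"z":-0.01,"yaw":0},{"grip":0.035,"x":0,"y":0,"z":-0.025,"yaw":0},{"grip":0.035,"x":0,"y":0,"z":-0.04,"yaw":0},{"grip":0.035,"x":0,"y":0,"z":-0.055,"yaw":0},{"grip":0.035,"x":0,"y":0,"z":-0.055,"yaw":0}]' >/dev/null
python3 -m crank '[{"grip":0.035,"x":0.015,"y":0.027,"z":0,"yaw":-0.02},{"grip":0.035,"x":0.03,"y":0.054,"z":0,"yaw":-0.055},{"grip":0.035,"x":0.045,"y":0.08,"z":0,"yaw":-0.055},{"grip":0.035,"x":0.06,"y":0.107,"z":0,"yaw":-0.055},{"grip":0.035,"x":0.07,"y":0.127,"z":0,"yaw":-0.055}]' >/dev/null
python3 -m crank '[{"grip":0.035,"x":0,"y":0,"z":0,"yaw":0},{"grip":0.035,"x":0,"y":0,"z":0,"yaw":0},{"grip":0.035,"x":0,"y":0,"z":0,"yaw":0},{"grip":0.035,"x":0,"y":0,"z":0,"yaw":0},{"grip":0.035,"x":0,"y":0,"z":0,"yaw":0}]'
python3 - <<'E'
from h import *
print(delta(503.9,-62.95,4.11,14.5+27))
m=camera_model("wrist");im=grab_frame("wrist")[:,:,::-1];cv2.imwrite("pics/w8.png",im);np.savez("w8.npz",**m)
E
```

```text
time_s: 21.43
ee_pos: [496.0, -61.1, 69.0]
ee_rot: [-180.0, 0.1, 4.2]
force: [-1.0, -0.2, -1.3]
gripper_width: 44.6
gripper_force: 35.0
[0.0078, 0.0025, 0.0275, np.float64(0.0024)]
```

View pics/w8.png

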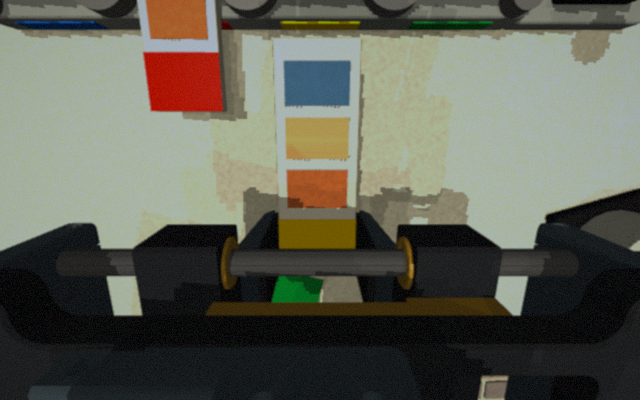

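The wrist view shows the red board seated, its label end sticking out at (185,80). The yellow board is held in line with its bay (nose 275–358, lower plate 281–360). Now I'll lower it.

```bash

python3 -m crank '[{"grip":0.035,"x":0.005,"y":0.002,"z":0.01,"yaw":0.002},{"grip":0.035,"x":0.007,"y":0.002,"z":0.02,"yaw":0.002},{"grip":0.035,"x":0.007,"y":0.002,"z":0.027,"yaw":0.002},{"grip":0.035,"x":0.007,"y":0.002,"z":0.027,"yaw":0.002},{"grip":0.035,"x":0.007,"y":0.002,"z":0.027,"yaw":0.002}]' >/dev/null
python3 -m crank '[{"grip":0.035,"x":0,"y":0,"z":0,"yaw":0},{"grip":0.035,"x":0,"y":0,"z":0,"yaw":0},{"grip":0.035,"x":0,"y":0,"z":0,"yaw":0},{"grip":0.035,"x":0,"y":0,"z":0,"yaw":0},{"grip":0.035,"x":0,"y":0,"z":0,"yaw":0}]' 
cat >> h.py <<'E'
def where(P):
    a=np.radians(4.11);u=np.array([np.cos(a),np.sin(a)]);n=np.array([-u[1],u[0]]);s=state();d=s["ee_pos"][:2]-np.array(P)
    print("along",round(d@u,1),"lateral",round(d@n,2),"z",round(s["ee_pos"][2],1),"yaw",round(s["ee_rot"][2],2))
E
python3 -c "
from h import *
where((671.5,-50.65))"
```

```text
time_s: 22.32
ee_pos: [504.0, -63.5, 42.6]
ee_rot: [180.0, -0.0, 4.1]
force: [-0.3, -0.2, -0.8]
gripper_width: 44.8
gripper_force: 35.0
along -168.0 lateral -0.84 z 42.6 yaw 4.06
```

```bash

python3 -m crank '[{"grip":0.035,"x":0.002,"y":-0.0005,"z":0.001,"yaw":0},{"grip":0.035,"x":0.008,"y":-0.0005,"z":0.001,"yaw":0},{"grip":0.035,"x":0.014,"y":-0.0005,"z":0.001,"yaw":0},{"grip":0.035,"x":0.02,"y":-0.0005,"z":0.001,"yaw":0},{"grip":0.035,"x":0.026,"y":-0.0005,"z":0.001,"yaw":0}]' 
python3 -m crank '[{"grip":0.035,"x":0.006,"y":0,"z":0,"yaw":0},{"grip":0.035,"x":0.012,"y":0,"z":0,"yaw":0},{"grip":0.035,"x":0.018,"y":0,"z":0,"yaw":0},{"grip":0.035,"x":0.022,"y":0,"z":0,"yaw":0},{"grip":0.035,"x":0.022,"y":0,"z":0,"yaw":0}]' 
python3 -c "
from h import *
where((671.5,-50.65))"
```

```text
time_s: 22.73
ee_pos: [530.8, -61.1, 41.3]
ee_rot: [180.0, -0.0, 4.1]
force: [-0.2, -0.3, 0.2]
gripper_width: 44.8
gripper_force: 35.0
time_s: 23.15
ee_pos: [552.9, -59.6, 41.3]
ee_rot: [180.0, -0.1, 4.1]
force: [0.4, -0.5, -0.9]
gripper_width: 44.8
gripper_force: 35.0
along -118.9 lateral -0.38 z 41.3 yaw 4.07
```

```bash

python3 -m crank '[{"grip":0.035,"x":0.008,"y":0,"z":0,"yaw":0},{"grip":0.035,"x":0.016,"y":0,"z":0,"yaw":0},{"grip":0.035,"x":0.024,"y":0,"z":0,"yaw":0},{"grip":0.035,"x":0.032,"y":0,"z":0,"yaw":0},{"grip":0.035,"x":0.035,"y":0,"z":0,"yaw":0}]' 
python3 -m crank '[{"grip":0.035,"x":0.001,"y":0,"z":0,"yaw":0},{"grip":0.035,"x":0.002,"y":0,"z":0,"yaw":0},{"grip":0.035,"x":0.003,"y":0,"z":0,"yaw":0},{"grip":0.035,"x":0.004,"y":0,"z":0,"yaw":0},{"grip":0.035,"x":0.004,"y":0,"z":0,"yaw":0}]' 
python3 -m crank '[{"grip":0.035,"x":0.0005,"y":0,"z":0,"yaw":0},{"grip":0.035,"x":0.001,"y":0,"z":0,"yaw":0},{"grip":0.035,"x":0.0015,"y":0,"z":0,"yaw":0},{"grip":0.035,"x":0.002,"y":0,"z":0,"yaw":0},{"grip":0.035,"x":0.002,"y":0,"z":0,"yaw":0}]' 
```

```text
time_s: 23.57
ee_pos: [588.5, -57.1, 41.4]
ee_rot: [180.0, -0.1, 4.1]
force: [0.1, -0.3, -0.5]
gripper_width: 44.7
gripper_force: 35.0
time_s: 23.98
ee_pos: [590.6, -56.8, 41.3]
ee_rot: [180.0, -0.0, 4.1]
force: [1.0, -0.1, -0.6]
gripper_width: 44.5
gripper_force: 35.0
time_s: 24.4
ee_pos: [591.2, -56.8, 41.0]
ee_rot: [-180.0, 0.2, 4.1]
force: [-5.4, -1.1, 1.3]
gripper_width: 44.5
gripper_force: 35.0
```

```bash

python3 -m crank '[{"grip":0.035,"x":0.001,"y":0,"z":0.001,"yaw":0},{"grip":0.035,"x":0.0015,"y":0,"z":0.0015,"yaw":0},{"grip":0.035,"x":0.0015,"y":0,"z":0.0015,"yaw":0},{"grip":0.035,"x":0.0015,"y":0,"z":0.0015,"yaw":0},{"grip":0.035,"x":0.0015,"y":0,"z":0.0015,"yaw":0}]' 
python3 -m crank '[{"grip":0.055,"x":0,"y":0,"z":0,"yaw":0},{"grip":0.058,"x":0,"y":0,"z":0,"yaw":0},{"grip":0.058,"x":0,"y":0,"z":0,"yaw":0},{"grip":0.058,"x":0,"y":0,"z":-0.02,"yaw":0},{"grip":0.058,"x":0,"y":0,"z":-0.05,"yaw":0}]' 
python3 -m crank '[{"grip":0.07,"x":-0.035,"y":0,"z":-0.02,"yaw":0.05},{"grip":0.07,"x":-0.07,"y":0,"z":-0.04,"yaw":0.1},{"grip":0.07,"x":-0.105,"y":-0.01,"z":-0.06,"yaw":0.15},{"grip":0.07,"x":-0.14,"y":-0.015,"z":-0.08,"yaw":0.2},{"grip":0.07,"x":-0.17,"y":-0.021,"z":-0.1,"yaw":0.22}]' >/dev/null
python3 -m crank '[{"grip":0.07,"x":-0.03,"y":-0.005,"z":-0.02,"yaw":0},{"grip":0.07,"x":-0.03,"y":-0.005,"z":-0.025,"yaw":0},{"grip":0.07,"x":-0.03,"y":-0.005,"z":-0.03,"yaw":0},{"grip":0.07,"x":-0.03,"y":-0.005,"z":-0.03,"yaw":0},{"grip":0.07,"x":-0.03,"y":-0.005,"z":-0.03,"yaw":0}]' >/dev/null
python3 - <<'E'
from h import *
m=camera_model("wrist");im=np.ascontiguousarray(grab_frame("wrist")[:,:,::-1]);cv2.imwrite("pics/w9.png",im);a=axis(m,im);print(a)
t=np.ascontiguousarray(grab_frame("top")[:,:,::-1]);cv2.imwrite("pics/top4.png",t)
s=state();print(s["ee_pos"],s["ee_rot"])
if "green" in a:
    p,y,_=a["green"];x=p+3*np.array([np.cos(np.radians(y)),np.sin(np.radians(y))]);print(x,delta(x[0],x[1],y,60))
E
```

```text
time_s: 24.82
ee_pos: [591.3, -56.6, 39.5]
ee_rot: [-180.0, 0.3, 4.1]
force: [-8.1, -0.8, 4.2]
gripper_width: 44.7
gripper_force: 35.0
time_s: 25.23
ee_pos: [592.6, -56.2, 87.6]
ee_rot: [-179.9, 0.3, 4.1]
force: [0.3, 0.9, 0.6]
gripper_width: 58.0
gripper_force: 0.0
{'green': (array([427.3, -46.5]), -8.49, 90.7)}
[394.77409532 -38.36276119 218.89157817] [ 1.79993297e+02  8.38085659e-02 -8.54652325e+00]
[430.26712494 -46.94291038] [0.0366, 0.0032, 0.1588, np.float64(-0.001)]
```

```bash

python3 -m crank '[{"grip":0.07,"x":0.015,"y":0.003,"z":0.025,"yaw":0},{"grip":0.07,"x":0.03,"y":0.003,"z":0.06,"yaw":0},{"grip":0.07,"x":0.0365,"y":0.003,"z":0.095,"yaw":0},{"grip":0.07,"x":0.0365,"y":0.003,"z":0.13,"yaw":0},{"grip":0.07,"x":0.0365,"y":0.003,"z":0.155,"yaw":0}]' >/dev/null
python3 -m crank '[{"grip":0.07,"x":0,"y":0,"z":0,"yaw":0},{"grip":0.07,"x":0,"y":0,"z":0,"yaw":0},{"grip":0.07,"x":0,"y":0,"z":0,"yaw":0},{"grip":0.07,"x":0,"y":0,"z":0,"yaw":0},{"grip":0.07,"x":0,"y":0,"z":0,"yaw":0}]' 
python3 -c "
from h import *
print(delta(430.2,-47,-8.6,15.1))"
```

```text
time_s: 27.0
ee_pos: [431.1, -46.8, 66.3]
ee_rot: [180.0, -0.2, -8.5]
force: [-0.1, 0.6, 0.3]
gripper_width: 69.8
gripper_force: 0.0
[-0.001, 0.0003, 0.0512, np.float64(0.001)]
```

```bash

python3 -m crank '[{"grip":0.07,"x":0,"y":0,"z":0.02,"yaw":0},{"grip":0.07,"x":0,"y":0,"z":0.04,"yaw":0},{"grip":0.07,"x":0,"y":0,"z":0.0505,"yaw":0},{"grip":0.07,"x":0,"y":0,"z":0.0505,"yaw":0},{"grip":0.07,"x":0,"y":0,"z":0.0505,"yaw":0}]' 
python3 -m crank '[{"grip":0.035,"x":0,"y":0,"z":0,"yaw":0},{"grip":0.035,"x":0,"y":0,"z":0,"yaw":0},{"grip":0.035,"x":0,"y":0,"z":0,"yaw":0},{"grip":0.035,"x":0,"y":0,"z":0,"yaw":0},{"grip":0.035,"x":0,"y":0,"z":0,"yaw":0}]' 35
python3 -m crank '[{"grip":0.035,"x":0,"y":0,"z":0,"yaw":0},{"grip":0.035,"x":0,"y":0,"z":0,"yaw":0},{"grip":0.035,"x":0,"y":0,"z":0,"yaw":0},{"grip":0.035,"x":0,"y":0,"z":0,"yaw":0},{"grip":0.035,"x":0,"y":0,"z":0,"yaw":0}]'
python3 -m crank '[{"grip":0.035,"x":0,"y":0,"z":-0.01,"yaw":0},{"grip":0.035,"x":0,"y":0,"z":-0.025,"yaw":0},{"grip":0.035,"x":0,"y":0,"z":-0.04,"yaw":0},{"grip":0.035,"x":0,"y":0,"z":-0.055,"yaw":0},{"grip":0.035,"x":0,"y":0,"z":-0.055,"yaw":0}]' 
python3 -c "
from h import *
print(delta(500.5,-146.4,4.11,60))"
```

```text
time_s: 27.42
ee_pos: [430.7, -46.8, 15.3]
ee_rot: [180.0, -0.1, -8.5]
force: [-0.4, 0.3, 0.5]
gripper_width: 69.9
gripper_force: 0.0
time_s: 27.83
ee_pos: [430.0, -46.7, 14.6]
ee_rot: [180.0, -0.0, -8.5]
force: [-0.4, 0.2, 3.3]
gripper_width: 44.5
gripper_force: 35.0
time_s: 28.25
ee_pos: [430.0, -46.7, 14.6]
ee_rot: [180.0, -0.0, -8.5]
force: [-1.2, 0.8, 5.2]
gripper_width: 44.7
gripper_force: 35.0
time_s: 28.67
ee_pos: [431.3, -46.9, 71.0]
ee_rot: [180.0, -0.3, -8.5]
force: [0.3, 0.0, -0.5]
gripper_width: 44.4
gripper_force: 35.0
[0.0832, 0.0882, 0.0114, np.float64(-0.2208)]
```

```bash

python3 -m crank '[{"grip":0.035,"x":0.016,"y":0.018,"z":0,"yaw":-0.05},{"grip":0.035,"x":0.033,"y":0.036,"z":0,"yaw":-0.1},{"grip":0.035,"x":0.05,"y":0.053,"z":0,"yaw":-0.15},{"grip":0.035,"x":0.067,"y":0.071,"z":0,"yaw":-0.2},{"grip":0.035,"x":0.0832,"y":0.0882,"z":0,"yaw":-0.2208}]' >/dev/null
python3 -m crank '[{"grip":0.035,"x":0,"y":0,"z":0,"yaw":0},{"grip":0.035,"x":0,"y":0,"z":0,"yaw":0},{"grip":0.035,"x":0,"y":0,"z":0,"yaw":0},{"grip":0.035,"x":0,"y":0,"z":0,"yaw":0},{"grip":0.035,"x":0,"y":0,"z":0,"yaw":0}]'
python3 - <<'E'
from h import *
where((677.1,-134.3));print(delta(509.5,-146.65,4.11,14.6+27))
m=camera_model("wrist");im=grab_frame("wrist")[:,:,::-1];cv2.imwrite("pics/w10.png",im)
E
```

```text
time_s: 29.5
ee_pos: [498.1, -145.4, 68.9]
ee_rot: [-180.0, 0.1, 4.2]
force: [-0.6, -1.2, -1.3]
gripper_width: 44.8
gripper_force: 35.0
along -179.3 lateral 1.77 z 68.9 yaw 4.15
[0.0113, 0.0021, 0.0273, np.float64(0.0007)]
```

View pics/w10.png

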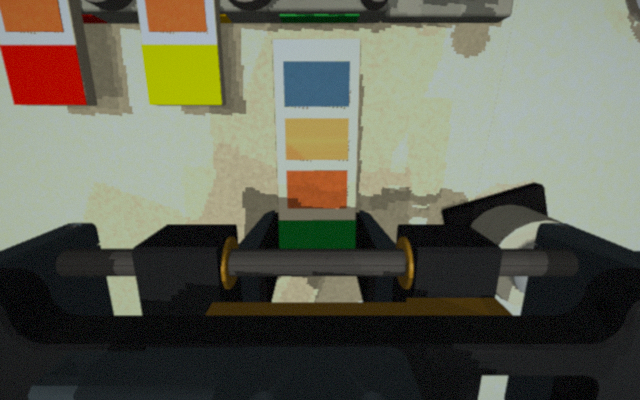

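The red (45,75) and yellow (185,75) boards both sit evenly in their bays, and the green board is lined up (nose 274–359, lower plate 279–359). Lowering and inserting.

```bash

python3 -m crank '[{"grip":0.035,"x":0.005,"y":0.002,"z":0.01,"yaw":0.001},{"grip":0.035,"x":0.01,"y":0.002,"z":0.02,"yaw":0.001},{"grip":0.035,"x":0.01,"y":0.002,"z":0.0275,"yaw":0.001},{"grip":0.035,"x":0.01,"y":0.002,"z":0.0275,"yaw":0.001},{"grip":0.035,"x":0.01,"y":0.002,"z":0.0275,"yaw":0.001}]' >/dev/null
python3 -m crank '[{"grip":0.035,"x":0,"y":0,"z":0,"yaw":0},{"grip":0.035,"x":0,"y":0,"z":0,"yaw":0},{"grip":0.035,"x":0,"y":0,"z":0,"yaw":0},{"grip":0.035,"x":0,"y":0,"z":0,"yaw":0},{"grip":0.035,"x":0,"y":0,"z":0,"yaw":0}]' >/dev/null
python3 -c "
from h import *
where((677.1,-134.3))"
```

```text
along -168.4 lateral -1.2 z 42.1 yaw 4.05
```

```bash

python3 -m crank '[{"grip":0.035,"x":0.002,"y":-0.0008,"z":0.0005,"yaw":-0.001},{"grip":0.035,"x":0.008,"y":-0.0008,"z":0.0005,"yaw":-0.001},{"grip":0.035,"x":0.014,"y":-0.0008,"z":0.0005,"yaw":-0.001},{"grip":0.035,"x":0.02,"y":-0.0008,"z":0.0005,"yaw":-0.001},{"grip":0.035,"x":0.026,"y":-0.0008,"z":0.0005,"yaw":-0.001}]' 
python3 -m crank '[{"grip":0.035,"x":0.006,"y":0,"z":0,"yaw":0},{"grip":0.035,"x":0.012,"y":0,"z":0,"yaw":0},{"grip":0.035,"x":0.018,"y":0,"z":0,"yaw":0},{"grip":0.035,"x":0.022,"y":0,"z":0,"yaw":0},{"grip":0.035,"x":0.022,"y":0,"z":0,"yaw":0}]' 
python3 -c "
from h import *
where((677.1,-134.3))"
```

```text
time_s: 30.8
ee_pos: [536.0, -144.8, 41.3]
ee_rot: [180.0, -0.0, 4.1]
force: [0.2, 0.2, -1.8]
gripper_width: 44.7
gripper_force: 35.0
time_s: 31.22
ee_pos: [558.1, -143.3, 41.3]
ee_rot: [180.0, -0.1, 4.1]
force: [0.5, -0.3, -1.0]
gripper_width: 44.8
gripper_force: 35.0
along -119.4 lateral -0.44 z 41.3 yaw 4.13
```

```bash

python3 -m crank '[{"grip":0.035,"x":0.008,"y":0,"z":0,"yaw":0},{"grip":0.035,"x":0.016,"y":0,"z":0,"yaw":0},{"grip":0.035,"x":0.024,"y":0,"z":0,"yaw":0},{"grip":0.035,"x":0.032,"y":0,"z":0,"yaw":0},{"grip":0.035,"x":0.035,"y":0,"z":0,"yaw":0}]' 
python3 -m crank '[{"grip":0.035,"x":0.001,"y":0,"z":0,"yaw":0},{"grip":0.035,"x":0.002,"y":0,"z":0,"yaw":0},{"grip":0.035,"x":0.003,"y":0,"z":0,"yaw":0},{"grip":0.035,"x":0.004,"y":0,"z":0,"yaw":0},{"grip":0.035,"x":0.004,"y":0,"z":0,"yaw":0}]' 
python3 -m crank '[{"grip":0.035,"x":0.0005,"y":0,"z":0,"yaw":0},{"grip":0.035,"x":0.001,"y":0,"z":0,"yaw":0},{"grip":0.035,"x":0.0015,"y":0,"z":0,"yaw":0},{"grip":0.035,"x":0.0025,"y":0,"z":0,"yaw":0},{"grip":0.035,"x":0.0025,"y":0,"z":0,"yaw":0}]' 
```

```text
time_s: 31.63
ee_pos: [593.2, -140.7, 41.3]
ee_rot: [180.0, -0.0, 4.1]
force: [-0.9, 0.1, -0.7]
gripper_width: 44.6
gripper_force: 35.0
time_s: 32.05
ee_pos: [595.6, -140.4, 41.3]
ee_rot: [-180.0, 0.0, 4.1]
force: [-0.5, -0.0, -0.4]
gripper_width: 44.6
gripper_force: 35.0
time_s: 32.47
ee_pos: [597.7, -140.3, 41.2]
ee_rot: [-180.0, 0.1, 4.1]
force: [-2.8, -0.2, 0.3]
gripper_width: 44.5
gripper_force: 35.0
```

```bash

python3 -m crank '[{"grip":0.035,"x":0.001,"y":0,"z":0.0005,"yaw":0},{"grip":0.035,"x":0.002,"y":0,"z":0.0015,"yaw":0},{"grip":0.035,"x":0.0025,"y":0,"z":0.0015,"yaw":0},{"grip":0.035,"x":0.0025,"y":0,"z":0.0015,"yaw":0},{"grip":0.035,"x":0.0025,"y":0,"z":0.0015,"yaw":0}]' 
python3 -m crank '[{"grip":0.055,"x":0,"y":0,"z":0,"yaw":0},{"grip":0.058,"x":0,"y":0,"z":0,"yaw":0},{"grip":0.058,"x":0,"y":0,"z":0,"yaw":0},{"grip":0.058,"x":0,"y":0,"z":-0.02,"yaw":0},{"grip":0.058,"x":0,"y":0,"z":-0.05,"yaw":0}]' 
python3 -m crank '[{"grip":0.05,"x":-0.035,"y":0,"z":-0.02,"yaw":0},{"grip":0.03,"x":-0.07,"y":0,"z":-0.05,"yaw":0},{"grip":0.01,"x":-0.1,"y":0.01,"z":-0.08,"yaw":0},{"grip":0,"x":-0.12,"y":0.02,"z":-0.11,"yaw":0},{"grip":0,"x":-0.13,"y":0.03,"z":-0.15,"yaw":0}]' >/dev/null
python3 -m crank '[{"grip":0,"x":0,"y":0,"z":0,"yaw":0},{"grip":0,"x":0,"y":0,"z":0,"yaw":0},{"grip":0,"x":0,"y":0,"z":0,"yaw":0},{"grip":0,"x":0,"y":0,"z":0,"yaw":0},{"grip":0,"x":0,"y":0,"z":0,"yaw":0}]'
python3 - <<'E'
from h import *
m=camera_model("wrist");im=np.ascontiguousarray(grab_frame("wrist")[:,:,::-1]);cv2.imwrite("pics/w11.png",im);np.savez("w11.npz",**m)
t=np.ascontiguousarray(grab_frame("top")[:,:,::-1]);cv2.imwrite("pics/top5.png",t)
sc=np.ascontiguousarray(grab_frame("scene")[:,:,::-1]);cv2.imwrite("pics/scene5.png",sc)
hsv=cv2.cvtColor(im,cv2.COLOR_BGR2HSV);q=cv2.inRange(hsv,(5,160,80),(18,255,255))
for c in cv2.findContours(q,0,1)[0]:
    if cv2.contourArea(c)>250:(u,v),r=cv2.minEnclosingCircle(c);print("orange",u,v,r,onz(m,u,v,107).round(1))
E
```

```text
time_s: 32.88
ee_pos: [597.9, -140.1, 39.4]
ee_rot: [-180.0, 0.4, 4.1]
force: [-8.3, -0.2, 2.3]
gripper_width: 44.6
gripper_force: 35.0
time_s: 33.3
ee_pos: [599.7, -139.8, 87.6]
ee_rot: [-179.9, 0.3, 4.1]
force: [0.6, 0.2, 0.7]
gripper_width: 57.8
gripper_force: 0.0
time_s: 34.13
ee_pos: [473.7, -178.2, 235.8]
ee_rot: [-179.9, 0.1, 4.2]
force: [-0.3, -0.6, -0.1]
gripper_width: 0.2
gripper_force: 0.0
orange 291.0 37.5 16.919023513793945 [ 613.3 -145.5  107. ]
orange 215.5 38.5 17.33503532409668 [607.7 -78.9 107. ]
orange 139.0 38.5 17.755380630493164 [602.9 -11.3 107. ]
```

View pics/w11.png

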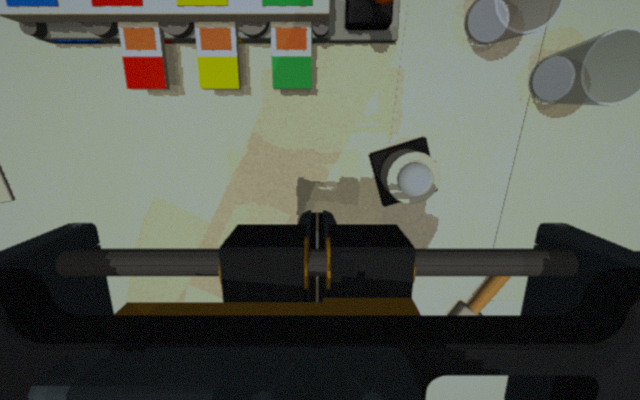

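The wrist view shows all three boards in their bays, with label ends at (146,75), (220,73) and (292,75), and the ball just at the top edge (384,0). I'll check the label depths and triangulate the ball from the top and scene cameras.

```bash
python3 - <<'E'
from h import *
m=np.load("w11.npz");im=cv2.imread("pics/w11.png");a=np.radians(4.11);u=np.array([np.cos(a),np.sin(a)]);n=np.array([-u[1],u[0]])
PL={"red":(665.2,33.4),"yellow":(671.5,-50.65),"green":(677.1,-134.3)}
hsv=cv2.cvtColor(im,cv2.COLOR_BGR2HSV)
for k,p in PL.items():
    q=cv2.inRange(hsv,*LAB[k]);q[:45]=0
    c=max(cv2.findContours(q,0,1)[0],key=cv2.contourArea);P=np.array([onz(m,*x[0],35)[:2] for x in c],np.float32)
    (cx,cy),s,ang=cv2.minAreaRect(P);d=np.array([cx,cy])-p;print(k,"along",round(d@u,1),"lat",round(d@n,1),np.round(s,1),round(ang,1))
def ball(f,box,lo=(3,150,60)):
    b=cv2.imread(f);h=cv2.cvtColor(b,cv2.COLOR_BGR2HSV);q=cv2.inRange(h,lo,(16,255,255));x0,y0,x1,y1=box;z=np.zeros_like(q);z[y0:y1,x0:x1]=q[y0:y1,x0:x1]
    c=max(cv2.findContours(z,0,1)[0],key=cv2.contourArea);M=cv2.moments(c);print(f,cv2.contourArea(c));return M["m10"]/M["m00"],M["m01"]/M["m00"]
mt,ms=camera_model("top"),camera_model("scene")
p1=ball("pics/top5.png",(375,120,400,145));p2=ball("pics/scene5.png",(250,235,272,256));print(p1,p2)
X,e=two(mt,p1,ms,p2);print(X,e,onz(mt,*p1,107))
P=np.array(PL["green"]);d=X[:2]-P;print("along",d@u,"lat",d@n);print(axis(mt,cv2.imread("pics/top5.png"),40))
E
```

```text
red along -82.8 lat -1.3 [32.9 45. ] 4.1
yellow along -83.1 lat -1.2 [32.9 45. ] 4.1
green along -82.7 lat -0.8 [32.9 44.1] 4.1Traceback (most recent call last):
  File "<stdin>", line 13, in <module>
  File "<stdin>", line 11, in ball
ValueError: max() iterable argument is empty
```

```bash
python3 - <<'E'
from h import *
def ball(f,box):
    b=cv2.imread(f);h=cv2.cvtColor(b,cv2.COLOR_BGR2HSV);q=cv2.inRange(h,(3,130,60),(16,255,255));x0,y0,x1,y1=box;z=np.zeros_like(q);z[y0:y1,x0:x1]=q[y0:y1,x0:x1]
    c=max(cv2.findContours(z,0,1)[0],key=cv2.contourArea);M=cv2.moments(c);print(f,cv2.contourArea(c));return M["m10"]/M["m00"],M["m01"]/M["m00"]
mt,ms=camera_model("top"),camera_model("scene");a=np.radians(4.11);u=np.array([np.cos(a),np.sin(a)]);n=np.array([-u[1],u[0]])
p1=ball("pics/top0.png",(375,120,400,145));p2=ball("pics/scene0.png",(250,235,272,256));print(p1,p2)
X,e=two(mt,p1,ms,p2);print(X,e,onz(mt,*p1,107));X=onz(mt,*p1,107)
m4=np.load("w4.npz");p3=ball("pics/w4.png",(560,20,615,75));print(p3,onz(m4,*p3,107))
S=X[:2]-60*u;E=X[:2]+78*u;print("start",S,"end ball",E);print(delta(S[0],S[1],4.11,112),delta(S[0],S[1],4.11,200))
E
```

```text
pics/top0.png 65.5
pics/scene0.png 36.0
(388.28498727735365, 133.9949109414758) (259.09259259259255, 245.9074074074074)
[ 646.49879381 -222.21838165  110.01508784] 0.8601779997394325 [ 647.46097    -222.25178945  107.        ]
pics/w4.png 750.0
(588.2533333333333, 44.90377777777777) [ 646.33058899 -224.1835936   107.        ]
start [ 587.61527266 -226.55208122] end ball [ 725.26037655 -216.66141014]
[0.1102, 0.0564, 0.124, np.float64(0.0006)] [0.1101, 0.0563, 0.036, np.float64(0.0006)]
```

```bash

python3 -m crank '[{"grip":0,"x":0.03,"y":0.015,"z":0,"yaw":0},{"grip":0,"x":0.06,"y":0.03,"z":0.01,"yaw":0},{"grip":0,"x":0.09,"y":0.045,"z":0.02,"yaw":0},{"grip":0,"x":0.11,"y":0.057,"z":0.036,"yaw":0},{"grip":0,"x":0.11,"y":0.057,"z":0.06,"yaw":0}]' >/dev/null
python3 -m crank '[{"grip":0,"x":0,"y":0,"z":0.02,"yaw":0},{"grip":0,"x":0,"y":0,"z":0.045,"yaw":0},{"grip":0,"x":0,"y":0,"z":0.063,"yaw":0},{"grip":0,"x":0,"y":0,"z":0.063,"yaw":0},{"grip":0,"x":0,"y":0,"z":0.063,"yaw":0}]'
python3 - <<'E'
from h import *
where((647,-223))
E
```

```text
time_s: 35.12
ee_pos: [587.3, -227.3, 113.2]
ee_rot: [-179.9, 0.1, 4.1]
force: [1.0, -0.0, 0.9]
gripper_width: 0.6
gripper_force: 0.0
along -59.9 lateral -0.03 z 113.2 yaw 4.13
```

Now I'll push from -60 to about +48 along the tester's axis.

```bash

python3 -m crank '[{"grip":0,"x":0.012,"y":0,"z":0,"yaw":0},{"grip":0,"x":0.024,"y":0,"z":0,"yaw":0},{"grip":0,"x":0.034,"y":0,"z":0,"yaw":0},{"grip":0,"x":0.044,"y":0,"z":0,"yaw":0},{"grip":0,"x":0.054,"y":0,"z":0,"yaw":0}]'
python3 -m crank '[{"grip":0,"x":0.01,"y":0,"z":0,"yaw":0},{"grip":0,"x":0.02,"y":0,"z":0,"yaw":0},{"grip":0,"x":0.03,"y":0,"z":0,"yaw":0},{"grip":0,"x":0.038,"y":0,"z":0,"yaw":0},{"grip":0,"x":0.044,"y":0,"z":0,"yaw":0}]'
python3 -m crank '[{"grip":0,"x":0.003,"y":0,"z":0,"yaw":0},{"grip":0,"x":0.006,"y":0,"z":0,"yaw":0},{"grip":0,"x":0.009,"y":0,"z":0,"yaw":0},{"grip":0,"x":0.009,"y":0,"z":0,"yaw":0},{"grip":0,"x":0.009,"y":0,"z":0,"yaw":0}]'
python3 - <<'E'
from h import *
where((647,-223))
E
```

```text
time_s: 35.53
ee_pos: [642.3, -223.8, 115.7]
ee_rot: [180.0, -0.0, 4.1]
force: [-1.1, 0.1, -0.3]
gripper_width: -0.0
gripper_force: 0.7
time_s: 35.95
ee_pos: [686.2, -220.5, 114.7]
ee_rot: [180.0, -0.0, 4.1]
force: [-0.7, 0.4, -0.8]
gripper_width: 0.5
gripper_force: 0.5
time_s: 36.37
ee_pos: [693.1, -220.0, 114.2]
ee_rot: [-180.0, 0.2, 4.1]
force: [-4.7, 0.3, -0.7]
gripper_width: 0.4
gripper_force: 2.3
along 46.2 lateral -0.35 z 114.2 yaw 4.1
```

```bash

python3 -m crank '[{"grip":0,"x":0.001,"y":0,"z":0,"yaw":0},{"grip":0,"x":0.002,"y":0,"z":0,"yaw":0},{"grip":0,"x":0.003,"y":0,"z":0,"yaw":0},{"grip":0,"x":0.003,"y":0,"z":0,"yaw":0},{"grip":0,"x":0.003,"y":0,"z":0,"yaw":0}]'
python3 -m crank '[{"grip":0,"x":-0.02,"y":0,"z":0,"yaw":0},{"grip":0,"x":-0.05,"y":0,"z":-0.01,"yaw":0},{"grip":0,"x":-0.085,"y":0,"z":-0.03,"yaw":0},{"grip":0,"x":-0.12,"y":0,"z":-0.05,"yaw":0},{"grip":0,"x":-0.155,"y":0,"z":-0.07,"yaw":0}]'
python3 -m crank '[{"grip":0,"x":-0.035,"y":0,"z":-0.02,"yaw":0},{"grip":0,"x":-0.07,"y":0.02,"z":-0.04,"yaw":0},{"grip":0,"x":-0.105,"y":0.05,"z":-0.06,"yaw":0},{"grip":0,"x":-0.14,"y":0.08,"z":-0.07,"yaw":0},{"grip":0,"x":-0.14,"y":0.1,"z":-0.07,"yaw":0}]'
python3 - <<'E'
from h import *
t=grab_frame("top")[:,:,::-1];s=grab_frame("scene")[:,:,::-1]
a=cv2.resize(t[60:260,170:450],None,fx=2,fy=2,interpolation=cv2.INTER_CUBIC);b=cv2.resize(s[160:320,220:440],(550,400)[::1],interpolation=cv2.INTER_CUBIC)
cv2.imwrite("pics/fin.png",np.vstack([cv2.resize(a,(560,400))[0:290],b[:300,:].copy() if b.shape[1]==560 else cv2.resize(b,(560,400))[:300]]))
E
```

```text
time_s: 36.78
ee_pos: [693.6, -220.0, 114.1]
ee_rot: [-179.9, 0.5, 4.1]
force: [-10.0, 0.2, 3.3]
gripper_width: 0.4
gripper_force: 5.3
time_s: 37.2
ee_pos: [542.2, -231.1, 185.4]
ee_rot: [179.9, -0.2, 4.1]
force: [0.3, -0.1, 0.6]
gripper_width: 0.1
gripper_force: 0.0
time_s: 37.62
ee_pos: [408.4, -341.7, 258.0]
ee_rot: [179.7, -0.3, 4.1]
force: [1.0, -0.4, 0.4]
gripper_width: 0.4
gripper_force: 0.0
```

View pics/fin.png

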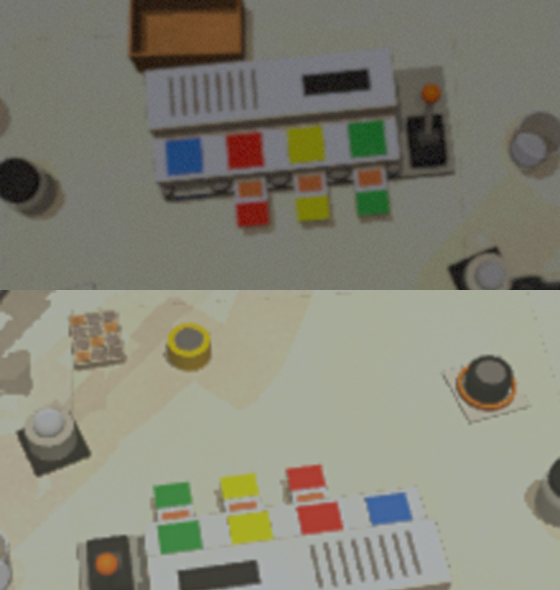

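The picture shows the lever leaning to the back (ball at 431,93), three boards home with labels at (252,214), (313,209) and (373,203), and the cap upright in the ring (487,380). No blue board is on the table. Handing in.

```bash
python3 -m crank '[{"grip":0,"x":0,"y":0,"z":0,"yaw":0},{"grip":0,"x":0,"y":0,"z":0,"yaw":0},{"grip":0,"x":0,"y":0,"z":0,"yaw":0},{"grip":0,"x":0,"y":0,"z":0,"yaw":0},{"grip":0,"x":0,"y":0,"z":0,"yaw":0}]' >/dev/null; python3 -c "
from workcell import *
print(job_done())"
```

```text
the job is handed in; nothing more can be done
None
```

The job is handed in and the judge gave no verdict: the cap is in the holder's ring, the red, yellow and green boards are home in their own bays (no blue board was on the table), and the lever is pushed to its back stop.

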